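# Stand the chisel and screwdriver in their caddy and slide it home

### The arm

A 7-joint arm with a two-finger parallel gripper is mounted at the origin on a cart in front of the work surface, level with it; the furniture and walls round the work are solid. World frame = base frame: x ahead of the robot, y to its left, z up, the work surface at z = 0. Lengths are in m, angles in rad, forces in N, time in s.
With the tool pointing down it reaches from about 0.4 to 0.85 m from the base axis. Payload 10.4 kg.
Tool frame: the origin (TCP) lies midway between the tips of the shut fingers; the grasp point (between the pads) lies 19 mm behind it; z points along the fingers, x is the direction in which the jaws open and shut, and the axes are right-handed (so a half turn about z gives the same grasp; the last joint's range is limited). The gripper opens to 85 mm and grips with 20 to 120 N. Pads are 22 mm wide; open, the fingers measure 114 mm over their backs; the gripper's body (76 mm by 85 mm) begins 54 mm behind the grasp point. The pads swing forward as they close: fully open they stand 13 mm farther back than shut.
Start: joints at [-1.347, 0.332, -0.065, 1.46, 0.022, 1.35, -0.088], TCP at [0.153, 0.606, 0.231] pointing down, gripper open.
Joint ranges: [-2.6, 2.6], [-0.5, 2.12], [-1.47, 1.34], [0.16, 2.42], [-1.27, 4.41], [0.06, 2.06], [-2.6, 2.6]. Speed limits (rad/s): [2.22, 2.22, 2.79, 2.79, 3.14, 3.14, 3.14].

### API

Orientations are given as a unit quaternion [x, y, z, w].
In Python, from workcell import monitor, eyes, ticket, models gives the robot as it stands.
- The arm moves only by the tool servo_tool, never from a script. Its argument "motion" is a list of rows, each a list of 7 numbers: the opening, from 0 (shut) to 1 (fully open), then the shift along the tool's x, y, z in m, then the turn, a rotation vector about the tool's x, y, z in degrees. In form: [[fingers, tx, ty, tz, rx, ry, rz], ...]. A call has 1 to 20 rows; each row is the pose to reach, as a shift and turn from the pose commanded when the call began, along the tool's axes at that moment; what a row does not reach only later rows make up. A row lasts 1/8 s, in which the tool goes at most 62.5 mm and 10.7 degrees, less where a joint would pass 70% of its speed; a pose out of reach is approached as far as the arm can. A call with a gripper value outside its range is refused whole. The fingers move at their own pace and stop on an object; "grip_force" is the grip in N (left out, the last holds). Time passes only in rows, so rows that repeat a pose let the fingers close. It gives the time, the measured TCP pose, the force and the opening at its end, in the units of the state.
- monitor.get_obs(): the state, without advancing time (a new reading comes with each control period).
- eyes.camera(name): name is "scene" or "top" or "wrist"; returns (picture, depth): 480x640x3 uint8, blue, green, red; 480x640 float32, m along the optical axis (not along the pixel's ray), 0 where there is no reading.
- eyes.camera_info(name): a dict with "intrinsics" (3x3 intrinsics, pixels), "k1" (the pictures are not rectified: a ray, as slopes to the right and down, at radius r is drawn at 1 + k1 r^2 times it, then the intrinsics apply), "extrinsics" (4x4, takes a point from world to camera coordinates); the wrist camera has in their place "tool_from_camera" (4x4, takes a point from camera to tool coordinates, whose origin is the TCP and whose axes are the tool frame's). Camera axes: x right, y down, z forward; pixel columns grow to the right and rows downward; lengths in m; the calibration is good to about 2 mm. A picture is of the moment at which its call begins: read the wrist's pose just before it. camera_info takes no time and is no camera call.
- ticket.hand_in(): hands the job in, once; it reports no verdict.
Trained networks look in the newest picture that a camera, given by its name, has taken for a name from the list of things; names that differ only in an ending like _2 or _b are one class to them, and where a whole thing is asked for, a point or a joint stands for the part that bears it (a point fixed in the world has none). Each returns a list of dicts, best first, with "confidence" (0 to 1); they miss things now and then, are a little off and sometimes report something else, mostly with a low value. They report only what shows in the picture. A call takes as long as a camera call.
- models.boxes_of(camera, thing): "point" ([x, y, z] in m, in the coordinates of the camera as it stood for that picture, good to about 4 mm: the middle of the surface that is visible of it).
The state is a dict: "clock": time; "joint_pos": joint angles; "joint_velocities": joint speeds; "tau": joint torques, N m; "position": TCP position; "ee_rot": TCP orientation; "ft_force": force on the tool from outside, world axes, zero at the start; "torque": the same for the moment, N m; "grip_width": opening from 0.0 (shut) to 1.0 (fully open).
Only numpy, scipy, OpenCV 4.12 (cv2) and the standard library are available. Lean on these libraries where they do the work, as an engineer would, in place of code of your own. Each camera call takes 0.05 s, during which the arm holds its last target. There are 200 camera calls.

### The job

Take the chisel and the screwdriver off their sloping rests and stand them upright in the caddy, working ends down on the cup floors: the chisel in the wide cup, the screwdriver in the narrow one, lowered in and not dropped. Then, with both tools in it, slide the caddy along the bench, without lifting or tipping it, squarely into the three-sided batten stop until its foot is flush against the back batten, and let go. Leave the oil can, tape measure and screw tin where they are.

Things in the scene. Friction and masses are not known exactly. Their poses are not given: they have to be found in the camera images.
- caddy: Loose tool caddy, 0.4 to 0.65 kg: light wood foot 86 (x) x 156 (y) x 30 mm high with two steel cups, rims 92 mm above the bench, lips flaring over the top 12 mm. The cups stand 10 mm behind the middle, leaving a bare ledge along the long front (-x, nearer the robot). Origin: centre of the underside; x points roughly to the stop, z up. It slides when its front is pushed low down (3 to 10 N).
- wide_cup (a point): Centre of the inner floor (6.5 mm above the bench) of the caddy's wide cup, for the chisel: inner diameter 44 mm (outer 50), flaring to 56 mm at the lip (outer 62); at x = +10, y = +36 mm in the caddy. Axes as the caddy's.
- narrow_cup (a point): Centre of the inner floor (6.5 mm above the bench) of the caddy's narrow cup, for the screwdriver: inner diameter 28 mm (outer 34), flaring to 40 mm at the lip (outer 46); at x = +10, y = -40 mm in the caddy. Axes as the caddy's.
- stop_home (a point): Where the caddy's origin comes when home. The stop is a fixed U of brown wooden battens 26 mm high, open towards the robot; x points from its mouth to the back batten, whose face is 43 mm along +x from here. The side battens stand 176 mm apart (10 mm clear of either end of the caddy), reach 30 mm out from the back batten, then flare outwards for 30 mm more.
- chisel_grip (a point): Chisel, 249 mm long, 0.11 to 0.18 kg, wooden handle, steel blade; it starts on its rest at 45 degrees, handle up. This point is on the handle's axis, 210 mm from the tip, 40 mm from the handle's end, 178 mm above the bench at the start. Handle about 26 mm wide (across the rest), 33 mm thick. Own y axis: from blade to handle's end. The line to chisel_tip is its long axis within 3 degrees.
- chisel_tip (a point): The middle of the chisel's cutting edge (blade 24 mm wide, up to 12 mm thick). Axes as chisel_grip's.
- driver_grip (a point): Screwdriver, 220 mm long, 0.10 kg, plastic handle, round 6.4 mm shaft; it starts on its rest at 45 degrees, handle up. This point is on the handle's axis, 187 mm from the tip, 33 mm from the handle's end, 173 mm above the bench at the start. Handle about 30 mm wide, 33 mm thick. Own y axis: from handle to tip, 4 degrees off the shaft; the line to driver_tip is the shaft's axis.
- driver_tip (a point): The tip of the screwdriver's shaft. Axes as driver_grip's.
- chisel: The whole chisel, with its origin on its flat underside, at the middle of its length (125 mm from the tip); axes as chisel_grip's.
- driver: The whole screwdriver, with its origin on its underside, at the middle of its length (110 mm from the tip); axes as driver_grip's.
- oil_can: Bystander: green oil can, 70 mm in diameter at the foot, 175 mm high with its thin spout. Origin at the centre of its underside.
- tape_measure: Bystander: tape measure standing on edge, 38 x 104 x 65 mm. Origin at the centre of its underside.
- screw_tin: Bystander: low round open tin of screws, 74 mm in diameter, 42 mm high. Origin at the centre of its underside.
- chisel_rest: Fixed wooden rest sloping at 45 degrees; the chisel lies on it at the start. Origin on the bench; x points level to the low end, where a toe stops the tip. Foot x -45 to +105 mm, 56 mm wide. Slat 14 mm wide under the tool, 106 mm high over the origin, 163 mm at x = -57. Low cheeks beside the blade only: the handle is clear on both sides, and the tool lifts straight up.
- driver_rest: The same kind of rest, for the screwdriver; its cheeks (38 mm high, 13 mm apart) hold the shaft only.

How it is judged:
By the outcome, as a careful person would: the job done as asked, in the order asked, and still so for the second after the job is handed in, with the robot touching nothing.
It also fails if it takes over 72 s, if anything falls off the work surface, if the arm or the gripper's body presses on something with over 40 N, if the wrist force passes 120 N, or if a joint passes its speed limit or range.

## Working session

There is one attempt and no reset: what is moved stays moved. The work goes in short steps, Python scripts to look and compute and a tool call to move; the robot and the scene stay as the last step left them, time stands still between calls to the robot, and variables do not carry over. Pictures are saved under pics/ and viewed, about 8 in all and at most 12, crops included, and the job is handed in when it is done.

Besides the shell and the picture viewer there is one more tool, called after "Request:" as name([rows], argument=value, ...), one row to a line, values as JSON. servo_tool: Moves the arm, as the interface text tells. Its arguments: {"type":"object","properties":{"motion":{"type":"array"},"grip_force":{"type":"number"}},"required":["motion"]}

```bash
mkdir -p pics
cat > h.py <<'E'
import numpy as np, cv2
from scipy.spatial.transform import Rotation as R
from workcell import monitor, eyes, ticket, models
def shot(cam):
    o=monitor.get_obs(); im,d=eyes.camera(cam); i=eyes.camera_info(cam)
    if cam=="wrist":
        T=np.eye(4);T[:3,:3]=R.from_quat(o["ee_rot"]).as_matrix();T[:3,3]=o["position"]
        W=T@np.array(i["tool_from_camera"])
    else: W=np.linalg.inv(np.array(i["extrinsics"]))
    return im,d,np.array(i["intrinsics"]),i["k1"],W
def tw(W,p): return W[:3,:3]@np.array(p)+W[:3,3]
def cloud(d,K,k1,W):
    v,u=np.mgrid[0:480,0:640]
    p=np.stack([u,v],-1).reshape(-1,1,2).astype(float)
    s=cv2.undistortPoints(p,K,np.array([k1,0,0,0,0.]),None,None)[:,0] if k1 else ((p[:,0]-K[:2,2])/[K[0,0],K[1,1]])
    z=d.reshape(-1); P=np.c_[s*z[:,None],z]
    return (P@W[:3,:3].T+W[:3,3]).reshape(480,640,3)
def proj(P,K,k1,W):
    c=(np.array(P)-W[:3,3])@W[:3,:3]; s=c[...,:2]/c[...,2:]; r=(s**2).sum(-1,keepdims=True)
    return s*(1+k1*r)@K[:2,:2].T+K[:2,2]
E
python3 - <<'E'
from h import *
np.set_printoptions(precision=3,suppress=True)
o=monitor.get_obs(); print(o)
for c in ["scene","top"]:
    im,d,K,k1,W=shot(c); cv2.imwrite(f"pics/{c}0.png",im); np.savez(f"{c}0.npz",im=im,d=d,K=K,k1=k1,W=W)
    print(c,W,k1)
    for t in ["caddy","wide_cup","narrow_cup","stop_home","chisel_grip","chisel_tip","driver_grip","driver_tip","chisel","driver","oil_can","tape_measure","screw_tin","chisel_rest","driver_rest"]:
        r=models.boxes_of(c,t)
        print(t,[(tw(W,q["point"]).round(3),round(q["confidence"],2)) for q in r[:2]])
print(monitor.get_obs()["clock"])
E
```

```text
{'clock': 0.0, 'joint_pos': array([-1.347,  0.333, -0.065,  1.461,  0.022,  1.35 , -0.089]), 'joint_velocities': array([-0.   , -0.001,  0.   , -0.001,  0.001, -0.002, -0.   ]), 'tau': array([ -0.001, -62.544,   0.049, -39.161,   0.016,   0.01 ,  -0.   ]), 'position': array([0.153, 0.606, 0.231]), 'ee_rot': array([ 0.789,  0.615, -0.001,  0.   ]), 'ft_force': array([ 0.835, -0.319, -0.062]), 'torque': array([ 0.005, -0.008, -0.001]), 'grip_width': 0.9978524575034906}
scene [[ 0.631 -0.606  0.484  0.096]
 [-0.775 -0.486  0.403 -0.556]
 [-0.008 -0.63  -0.777  0.8  ]
 [ 0.     0.     0.     1.   ]] -0.0006919330124645604
caddy [(array([ 0.495, -0.236,  0.027]), 0.94), (array([0.479, 0.035, 0.17 ]), 0.47)]
wide_cup [(array([ 0.497, -0.235,  0.029]), 0.97)]
narrow_cup [(array([ 0.5  , -0.236,  0.028]), 0.77)]
stop_home [(array([ 0.64 , -0.245,  0.03 ]), 0.59)]
chisel_grip [(array([ 0.454, -0.403,  0.165]), 0.55)]
chisel_tip [(array([ 0.454, -0.399,  0.163]), 0.95)]
driver_grip [(array([0.477, 0.035, 0.17 ]), 0.97)]
driver_tip [(array([0.481, 0.038, 0.167]), 0.56), (array([ 0.453, -0.403, 
[... 791 characters left out ...]
  0.027]), 0.94)]
chisel_grip [(array([ 0.473, -0.4  ,  0.157]), 0.86)]
chisel_tip [(array([ 0.473, -0.401,  0.153]), 0.6)]
driver_grip [(array([0.487, 0.038, 0.17 ]), 0.81), (array([ 0.473, -0.399,  0.154]), 0.55)]
driver_tip [(array([0.487, 0.038, 0.177]), 0.93)]
chisel [(array([ 0.467, -0.4  ,  0.154]), 0.77), (array([ 0.502, -0.226,  0.026]), 0.63)]
driver [(array([0.485, 0.036, 0.171]), 0.97)]
oil_can [(array([0.67 , 0.001, 0.061]), 0.89)]
tape_measure [(array([ 0.515, -0.469,  0.054]), 0.92), (array([0.666, 0.002, 0.057]), 0.18)]
screw_tin [(array([ 0.359, -0.346,  0.   ]), 0.6)]
chisel_rest [(array([ 0.513, -0.403,  0.008]), 0.64)]
driver_rest [(array([0.544, 0.022, 0.026]), 0.7)]
1.6
```

View pics/top0.png

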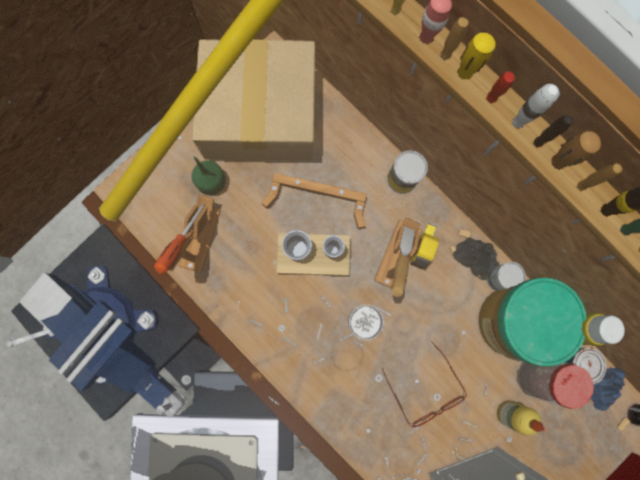

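View pics/scene0.png

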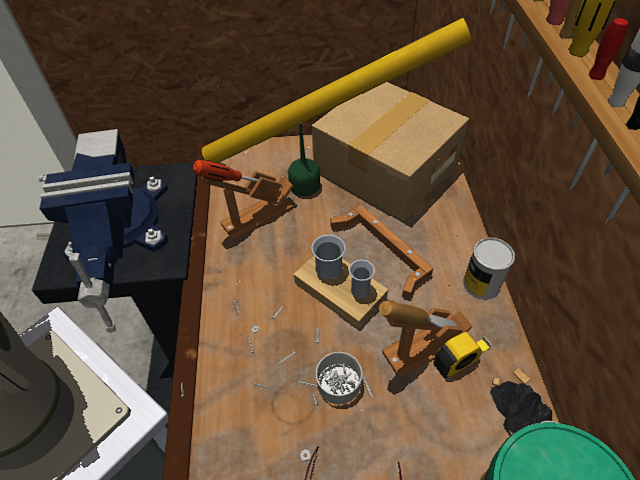

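The top view shows the caddy at about (313,255), the stop mouth at (315,195), the driver's handle at (170,250), the chisel's handle at (400,275) and the screw tin at (365,322). A yellow pole runs overhead past the driver. The scene view agrees. Next I'll fit the geometry from the depth clouds.

```bash
cat > m.py <<'E'
from h import *
np.set_printoptions(precision=3,suppress=True)
def load(c):
    z=np.load(f"{c}0.npz"); P=cloud(z["d"],z["K"],float(z["k1"]),z["W"]); hsv=cv2.cvtColor(z["im"],cv2.COLOR_BGR2HSV)
    ok=z["d"]>0; return P[ok],hsv[ok]
def rect(Q): 
    r=cv2.minAreaRect((Q[:,:2]*1000).astype(np.float32)); return np.round(r[0],1),np.round(r[1],1),round(r[2],1)
if __name__=="__main__":
  for c in ["top","scene"]:
    P,H=load(c); print("==",c,len(P))
    x,y,z=P.T
    def box(a,b,cc,d,e,f): return (x>a)&(x<b)&(y>cc)&(y<d)&(z>e)&(z<f)
    bench=box(.35,.6,-.3,-.1,-.02,.015); print("bench z",np.median(z[bench]))
    f=box(.42,.58,-.34,-.12,.022,.036); print("foot",rect(P[f]),np.median(z[f]))
    for n,lo,hi in [("wide",-.235,-.12),("narrow",-.34,-.235)]:
        m=box(.44,.58,lo,hi,.086,.1); print(n,m.sum(),cv2.minEnclosingCircle((P[m][:,:2]*1000).astype(np.float32)) if m.sum()>5 else 0)
    s=box(.56,.72,-.37,-.10,.018,.034); print("stop",s.sum(),rect(P[s]))
    # back batten line
    Q=P[s]; 
    np.save(f"stop_{c}.npy",Q)
    for n,m in [("driver",(box(.38,.6,-.05,.13,.1,.23)&(H[:,1]>150)&((H[:,0]<8)|(H[:,0]>172)))),("chisel",box(.35,.56,-.46,-.34,.12,.24))]:
        Q=P[m]; c0=Q.mean(0); u,sv,vt=np.linalg.svd(Q-c0); d=vt[0]*np.sign(vt[0][0]); t=(Q-c0)@d
        print(n,len(Q),c0,d,"yaw",np.degrees(np.arctan2(d[1],d[0])),t.min(),t.max(),"z",Q[:,2].min(),Q[:,2].max())
    m=(H[:,0]>22)&(H[:,0]<32)&(H[:,1]>200)&(H[:,2]>120)&(z>.15)&box(.2,1.5,-.3,.6,.1,1.2); Q=P[m]
    if len(Q)>20:
        i=np.argsort(Q[:,1]); print("pole",len(Q),Q[i[:30]].mean(0),Q[i[len(i)//2-15:len(i)//2+15]].mean(0),Q[i[-30:]].mean(0))
E
python3 m.py
```

```text
== top 306005
bench z 0.00043355121388133355
foot (array([ 521.3, -244.2]), array([188.4, 118.1]), 89.7) 0.03019804894344147
wide 243 ((516.7178955078125, -192.598388671875), 30.541269302368164)
narrow 176 ((515.3314819335938, -268.719482421875), 22.421415328979492)
stop 1308 (array([ 628.1, -233.9]), array([234.3,  80. ]), 78.0)
driver 72 [0.485 0.043 0.175] [ 0.797 -0.133 -0.589] yaw -9.449105021500719 -0.04294729754227678 0.04391953600827226 z 0.14578279135440964 0.19547554808130174
chisel 525 [ 0.449 -0.39   0.178] [ 0.652 -0.255 -0.714] yaw -21.39542124074461 -0.04715254856969726 0.07571644202312643 z 0.12165732341156166 0.21339095725457202
pole 1736 [ 0.935 -0.143  0.285] [ 0.869 -0.057  0.241] [0.749 0.081 0.154]
== scene 305977
bench z -0.00015001592373897754
foot (array([ 521.4, -244.7]), array([188.6, 119.3]), 89.1) 0.029640553708788597
wide 258 ((517.2825317382812, -194.65414428710938), 31.620229721069336)
narrow 205 ((515.1439819335938, -270.36517333984375), 23.34626007080078)
stop 1480 (array([ 628.1, -235.2]), array([235.2,  81. ]), 78.6)
driver 645 [0.479 0.039 0.169] [ 0.723 -0.24  -0.648] yaw -18.371540253455453 -0.040861191244869706 0.06557236184270736 z 0.12354465355092092 0.19920877046271113
chisel 957 [ 0.442 -0.396  0.173] [ 0.573 -0.296 -0.764] yaw -27.317562864257596 -0.047066910831988044 0.07133201851928242 z 0.1202164576827025 0.21255453907515864
pole 2654 [ 0.962 -0.173  0.302] [ 0.867 -0.062  0.24 ] [0.742 0.077 0.153]
```

Run:
```python
import cv2,numpy as np
t=cv2.imread("pics/top0.png");s=cv2.imread("pics/scene0.png")
c=[t[190:280,145:235],t[215:305,365:455],s[150:250,185:300],s[290:390,370:485]]
c=[cv2.resize(i,(400,300) if False else (int(i.shape[1]*300/i.shape[0]),300),interpolation=cv2.INTER_CUBIC) for i in c]
a=np.hstack(c[:2]);b=np.hstack(c[2:]);w=max(a.shape[1],b.shape[1])
p=lambda i:np.pad(i,((0,0),(0,w-i.shape[1]),(0,0)))
cv2.imwrite("pics/crop1.png",np.vstack([p(a),p(b)]))
```

```text
(no output)
```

View pics/crop1.png

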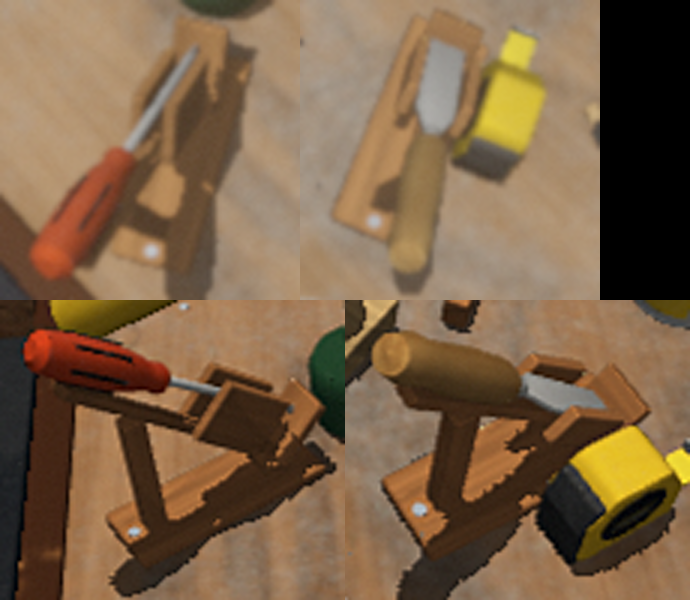

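The crops show both tools clearly. In top pixels, the driver's handle end is at (160,267) and its tip near (203.5,205). The chisel's end is at (397,291.5) and its tip at (409,227.6). I'll intersect these pixel rays with the known heights.

```bash
cat > ray.py <<'E'
from h import *
def ray(c,px,zw,z=None):
    z=z or np.load(f"{c}0.npz"); s=cv2.undistortPoints(np.array([[px]],float),z["K"],np.array([float(z["k1"]),0,0,0,0]))[0,0]
    W=z["W"]; d=W[:3,:3]@[s[0],s[1],1]; return W[:3,3]+d*(zw-W[2,3])/d[2]
E
python3 - <<'E'
from ray import *
from m import load
np.set_printoptions(precision=3,suppress=True)
def yaw(e,t): d=t-e; return d, np.degrees(np.arctan2(d[1],d[0])), np.linalg.norm(d)
e,t=ray("top",(160,267.4),.196),ray("top",(203.5,205),.041); print("driver top",e,t,yaw(e,t))
e2,j=ray("scene",(196.7,166.7),.196),ray("scene",(248.3,177.7),.041+.07); print("driver scene",e2,j,yaw(e2,j))
e,t=ray("top",(397.1,291.5),.206),ray("top",(409.1,227.6),.03); print("chisel top",e,t,yaw(e,t))
e,t=ray("scene",(385,308.3),.206),ray("scene",(456,324.3),.03); print("chisel scene",e,t,yaw(e,t))
# stop back batten front face: fit lines
for c in ["top","scene"]:
    Q=np.load(f"stop_{c}.npy"); 
    for a in np.arange(-16,-5,1.):
        r=np.radians(a); u=Q[:,0]*np.cos(r)+Q[:,1]*np.sin(r); v=-Q[:,0]*np.sin(r)+Q[:,1]*np.cos(r)
        vm=(v.min()+v.max())/2
        b=abs(v-vm)<.07; print(c,a,"face",np.percentile(u[b],[5,50,95])*1000,"v",v.min(),v.max(),"home",np.round([ (np.percentile(u[b],5)-.043)*np.cos(r)-vm*np.sin(r),(np.percentile(u[b],5)-.043)*np.sin(r)+vm*np.cos(r)],3))
P,H=load("top"); x,y,z=P.T
for n,a in [("vise",(x<.42)&(x>0)&(y>.1)&(y<.6)),("all x<.35,y>-.3",(x<.35)&(x>.1)&(y>-.3)&(y<.1))]:
    print(n,a.sum(),z[a].max() if a.any() else 0)
E
```

```text
driver top [0.455 0.054 0.196] [0.608 0.012 0.041] (array([ 0.153, -0.042, -0.155]), np.float64(-15.543798508654405), np.float64(0.22163150677009744))
driver scene [0.45  0.047 0.196] [0.542 0.028 0.111] (array([ 0.092, -0.019, -0.085]), np.float64(-11.477792168629536), np.float64(0.1267604803672455))
chisel top [ 0.417 -0.38   0.206] [ 0.567 -0.44   0.03 ] (array([ 0.15 , -0.06 , -0.176]), np.float64(-21.99426296374642), np.float64(0.23879709561629026))
chisel scene [ 0.416 -0.381  0.206] [ 0.562 -0.443  0.03 ] (array([ 0.146, -0.062, -0.176]), np.float64(-23.18164521297588), np.float64(0.23685645931228375))
top -16.0 face [685.778 696.508 707.456] v -0.170871468081793 0.06298794826828183 home [ 0.603 -0.229]
top -15.0 face [685.398 695.33  705.882] v -0.1820629072013144 0.052012215966915604 home [ 0.604 -0.229]
top -14.0 face [684.59  693.981 704.155] v -0.1931988881956193 0.041020640240712225 home [ 0.604 -0.229]
top -13.0 face [683.592 692.455 702.167] v -0.20427601893702022 0.030016569230115614 home [ 0.605 -0.229]
top -12.0 face [682.192 691.049 700.637] v -0.21529092522418664 
[... 1227 characters left out ...]
 [680.144 687.913 698.832] v -0.22838279498209346 0.006812111608247073 home [ 0.604 -0.23 ]
scene -10.0 face [677.531 685.885 697.001] v -0.23926496368566236 -0.004188698440888983 home [ 0.604 -0.23 ]
scene -9.0 face [674.675 683.698 695.25 ] v -0.2500742499634809 -0.015188232571903104 home [ 0.603 -0.23 ]
scene -8.0 face [671.459 681.236 693.48 ] v -0.2608073612022368 -0.02618314022014412 home [ 0.602 -0.23 ]
scene -7.0 face [668.157 678.925 691.778] v -0.2714610279922729 -0.037170072230232276 home [ 0.602 -0.229]
scene -6.0 face [664.66  676.258 689.744] v -0.2820320051234806 -0.048145681876244545 home [ 0.601 -0.229]
vise 17844 0.18247433603440677
all x<.35,y>-.3 19376 0.20231781055062326
```

```bash
cat > plan.py <<'E'
from h import *
np.set_printoptions(precision=4,suppress=True)
def tool(yaw,tilt,roll=0):
    "x across (left), z forward-down; tilt 0=down, +=forward lean of z; degrees"
    y=np.radians(yaw); x=np.array([-np.sin(y),np.cos(y),0]); z=np.array([0,0,-1.]); M=np.c_[x,np.cross(z,x),z]
    return R.from_matrix(M)*R.from_euler("x",-tilt,degrees=True)
def go(*ts):
    o=monitor.get_obs(); p0=np.array(o["position"]); r0=R.from_quat(o["ee_rot"])
    print("t",round(o["clock"],2),"pos",p0,"j",np.array(o["joint_pos"]),"F",np.array(o["ft_force"]),"w",round(o["grip_width"],3))
    for p,r in ts:
        print((r0.inv().apply(np.array(p)-p0)).round(4),(r0.inv()*r).as_rotvec(degrees=True).round(2))
E
python3 - <<'E'
from plan import *
r=tool(-15,45); z=r.apply([0,0,1]); g=np.array([.4747,.044,.173])+.019*z
go(((.25,.42,.33),tool(-15,20)),(g-.12*z,r),(g,r))
print(z)
E
```

```text
t 1.6 pos [0.1527 0.6061 0.2313] j [-1.3466  0.3322 -0.0647  1.4601  0.0216  1.3499 -0.0885] F [-0.0245 -0.5694 -0.3326] w 0.997
[-0.1566  0.1398 -0.0987] [-20.    -0.15   0.85]
[-0.4653  0.3782 -0.0131] [-45.    -0.34   0.81]
[-0.4666  0.463   0.0717] [-45.    -0.34   0.81]
[ 0.683  -0.183  -0.7071]
```

Request:
servo_tool([
  [1,-0.05,0.045,-0.04,-6,0,0.2],
  [1,-0.1,0.09,-0.08,-12,0,0.4],
  [1,-0.155,0.14,-0.1,-20,0,0.8],
  [1,-0.21,0.18,-0.1,-28,0,0.8],
  [1,-0.26,0.22,-0.09,-36,0,0.8],
  [1,-0.32,0.26,-0.07,-45,0,0.8],
  [1,-0.37,0.3,-0.05,-45,0,0.8],
  [1,-0.42,0.34,-0.03,-45,0,0.8],
  [1,-0.465,0.378,-0.013,-45,0,0.8],
  [1,-0.465,0.378,-0.013,-45,0,0.8],
  [1,-0.465,0.378,-0.013,-45,0,0.8],
  [1,-0.465,0.378,-0.013,-45,0,0.8],
  [1,-0.465,0.378,-0.013,-45,0,0.8],
  [1,-0.465,0.378,-0.013,-45,0,0.8],
  [1,-0.465,0.378,-0.013,-45,0,0.8],
])

```text
clock: 3.48
position: [0.4265, 0.0849, 0.235]
ee_rot: [0.734, 0.566, 0.226, 0.3]
ft_force: [-0.6, 1.9, 1.2]
grip_width: 1.001
```

Run:
```python
from plan import *
im,d,K,k1,W=shot("wrist"); cv2.imwrite("pics/w1.png",im); np.savez("wrist0.npz",im=im,d=d,K=K,k1=k1,W=W)
go(); P=cloud(d,K,k1,W); print(k1,W)
H=cv2.cvtColor(im,cv2.COLOR_BGR2HSV)
for t in ["driver_grip","driver_tip","driver"]: print(t,[(tw(W,q["point"]),q["confidence"]) for q in models.boxes_of("wrist",t)])
m=(d>0)&(P[...,2]>.1)&(P[...,2]<.22)&(H[...,1]>150)&((H[...,0]<8)|(H[...,0]>172))
print(m.sum()); Q=P[m]
if m.sum():
  c=Q.mean(0); dd=np.linalg.svd(Q-c,full_matrices=False)[2][0]; dd*=np.sign(dd[0]); t=(Q-c)@dd; print(c,dd,t.min(),t.max(),np.degrees(np.arctan2(dd[1],dd[0])))
```

```text
t 3.52 pos [0.4268 0.081  0.2341] j [-0.3325 -0.4999 -0.3745  2.4154  0.6244  0.8308  0.258 ] F [-0.6343  1.3042 -0.3628] w 0.999
-0.06012538388615321 [[ 0.2569  0.4966  0.8291  0.285 ]
 [ 0.9664 -0.1248 -0.2247  0.1233]
 [-0.0082  0.859  -0.5119  0.2917]
 [ 0.      0.      0.      1.    ]]
driver_grip [(array([0.4533, 0.0571, 0.1895]), 0.96)]
driver_tip [(array([0.451 , 0.0555, 0.1871]), 0.59)]
driver [(array([0.45  , 0.0586, 0.1856]), 0.65)]
277
[0.4596 0.059  0.1716] [ 0.7307  0.0105 -0.6826] -0.019634697115573523 0.03924854036030429 0.822879588042773
```

View pics/w1.png

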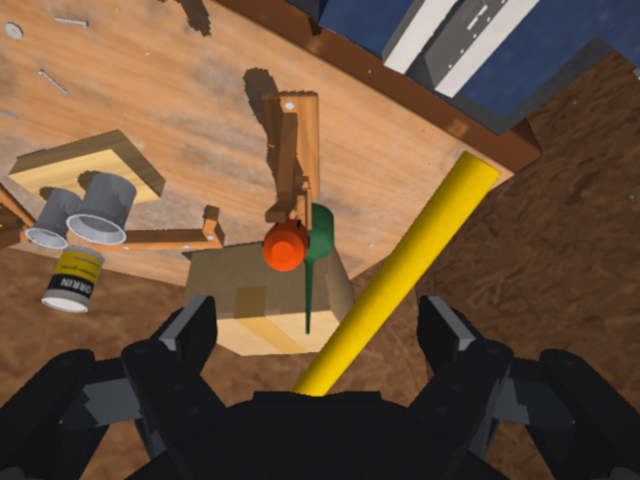

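The wrist view shows the driver almost end-on, with its red handle end at about (287,245) and its rest behind. The arm is at its j2 and j4 limits here, so I'll come in from above and further out.

Run:
```python
from plan import *
from ray import ray
z=np.load("wrist0.npz"); P=cloud(z["d"],z["K"],float(z["k1"]),z["W"])
print("end ray",ray("wrist",(287,245),.196), "depth pts",P[245,287],P[235,287],P[255,287],P[245,275],P[245,299])
print("z axis now",R.from_quat(monitor.get_obs()["ee_rot"]).apply([0,0,1]))
r=tool(-15,42); zz=r.apply([0,0,1]); g=np.array([.4747,.046,.173])+.019*zz
go((g+[0,0,.1],r),(g,r))
```

```text
end ray [0.4358 0.0654 0.196 ] depth pts [0.4481 0.0607 0.1882] [0.4471 0.0607 0.1817] [0.4529 0.0592 0.1922] [0.4463 0.0537 0.1882] [0.4528 0.0667 0.1863]
z axis now [ 0.6699 -0.2021 -0.7144]
t 3.67 pos [0.4269 0.0777 0.2347] j [-0.3333 -0.4994 -0.3724  2.4155  0.6313  0.8378  0.2524] F [ 0.3843 -0.4439 -0.1563] w 1.003
[-0.0177  0.0648  0.03  ] [2.39 1.25 0.07]
[-0.0161 -0.0051  0.1014] [2.39 1.25 0.07]
```

Request:
servo_tool([
  [1,-0.008,0.03,-0.01,1,0.6,0],
  [1,-0.017,0.055,0.0,2.4,1.2,0],
  [1,-0.017,0.06,0.015,2.4,1.2,0],
  [1,-0.017,0.065,0.03,2.4,1.2,0],
  [1,-0.017,0.065,0.03,2.4,1.2,0],
  [1,-0.017,0.065,0.03,2.4,1.2,0],
  [1,-0.017,0.065,0.03,2.4,1.2,0],
])

```text
clock: 4.55
position: [0.4872, 0.0447, 0.2589]
ee_rot: [0.74, 0.57, 0.218, 0.284]
ft_force: [0.6, 0.3, -0.5]
grip_width: 0.998
```

Run:
```python
from plan import *
im,d,K,k1,W=shot("wrist"); cv2.imwrite("pics/w2.png",im)
P=cloud(d,K,k1,W); H=cv2.cvtColor(im,cv2.COLOR_BGR2HSV)
m=(d>0)&(P[...,2]>.1)&(P[...,2]<.22)&(H[...,1]>150)&((H[...,0]<8)|(H[...,0]>172))&(P[...,0]<.56)
Q=P[m]; v,u=np.nonzero(m); print(m.sum(),u.min(),u.max(),v.min(),v.max())
o=monitor.get_obs(); r0=R.from_quat(o["ee_rot"]); T=r0.inv().apply(Q-o["position"])
for lo in np.arange(T[:,1].min(),T[:,1].max(),.01):
    s=(T[:,1]>=lo)&(T[:,1]<lo+.01)
    if s.sum()>5: print("ty",round(lo,3),"x",T[s,0].min().round(4),T[s,0].max().round(4),"world mean",Q[s].mean(0))
r=tool(-15,42); zz=r.apply([0,0,1]); g=np.array([.4747,.048,.173])+.019*zz
go((g,r)); print(r0.apply([0,0,1]))
```

```text
494 293 348 114 175
ty -0.085 x -0.0058 0.0142 world mean [0.4484 0.0595 0.1842]
ty -0.075 x -0.0124 0.0174 world mean [0.459  0.0557 0.1881]
ty -0.065 x -0.0107 0.0159 world mean [0.4707 0.0534 0.1903]
ty -0.055 x -0.005 0.0077 world mean [0.4883 0.0466 0.177 ]
t 4.6 pos [0.4872 0.0446 0.2589] j [-0.4318 -0.4157 -0.0784  2.3084  0.6597  0.7971  0.4374] F [ 0.031  -0.0881  0.1708] w 0.999
[ 0.0001 -0.0671  0.0742] [-0.04 -0.08  0.14]
[ 0.6462 -0.1716 -0.7436]
```

View pics/w2.png

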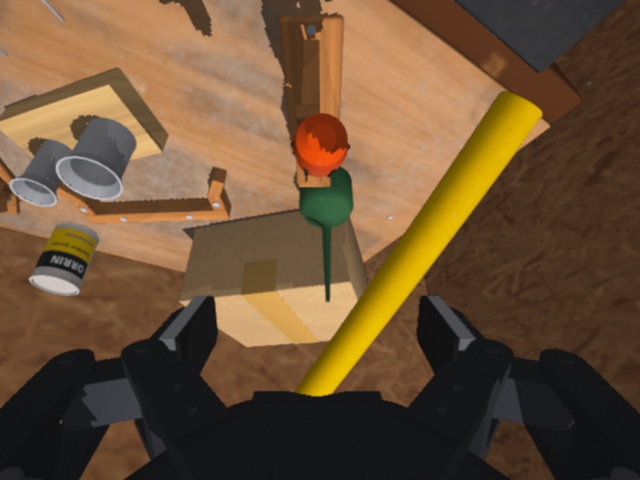

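Picture w2 shows the handle centred between the fingers, at about (321,145), 2.5 mm off laterally. I'll descend and grip.

Request:
servo_tool([
  [1,0.0025,-0.017,0.018,0,0,0],
  [1,0.0025,-0.034,0.037,0,0,0],
  [1,0.0025,-0.05,0.055,0,0,0],
  [1,0.0025,-0.067,0.074,0,0,0],
  [1,0.0025,-0.067,0.074,0,0,0],
  [1,0.0025,-0.067,0.074,0,0,0],
  [0.2,0.0025,-0.067,0.074,0,0,0],
  [0.2,0.0025,-0.067,0.074,0,0,0],
  [0.1,0.0025,-0.067,0.074,0,0,0],
  [0,0.0025,-0.067,0.074,0,0,0],
  [0,0.0025,-0.067,0.074,0,0,0],
  [0,0.0025,-0.067,0.074,0,0,0],
], grip_force=60)

```text
clock: 6.1
position: [0.4876, 0.0472, 0.1592]
ee_rot: [0.74, 0.57, 0.218, 0.284]
ft_force: [-6.4, -0.8, 5.9]
grip_width: 0.331
```

Run:
```python
from plan import *
go()
```

```text
t 6.1 pos [0.4876 0.0472 0.1592] j [ 0.1533 -0.279  -0.6113  2.416   0.7065  0.4933  0.274 ] F [-6.4175 -0.75    5.8864] w 0.331
```

Run:
```python
from plan import *
r=tool(-15,42)
go(((.488,.047,.299),r),((.49,-.05,.31),tool(-10,25)),((.5155,-.2695,.305),tool(-1,-3)))
```

```text
t 6.1 pos [0.4876 0.0472 0.1592] j [ 0.1533 -0.279  -0.6113  2.416   0.7065  0.4933  0.274 ] F [-6.4175 -0.75    5.8864] w 0.331
[-0.0002  0.0938 -0.1037] [-0.04 -0.08  0.15]
[-0.0934  0.121  -0.0939] [16.95  2.71 -4.03]
[-0.2991  0.1777 -0.0361] [ 44.74   4.77 -13.37]
```

Request:
servo_tool([
  [0,0,0.02,-0.022,0,0,0],
  [0,0,0.045,-0.05,0,0,0],
  [0,0,0.07,-0.077,0,0,0],
  [0,0,0.094,-0.104,0,0,0],
  [0,-0.03,0.104,-0.101,5,1,-1],
  [0,-0.06,0.112,-0.097,11,2,-2.5],
  [0,-0.093,0.121,-0.094,17,2.7,-4],
  [0,-0.135,0.134,-0.082,24,3.5,-6.5],
  [0,-0.175,0.147,-0.07,31,4,-9],
  [0,-0.22,0.158,-0.058,38,4.5,-11],
  [0,-0.26,0.168,-0.046,44,4.8,-13],
  [0,-0.299,0.178,-0.036,44.7,4.8,-13.4],
  [0,-0.299,0.178,-0.036,44.7,4.8,-13.4],
  [0,-0.299,0.178,-0.036,44.7,4.8,-13.4],
  [0,-0.299,0.178,-0.036,44.7,4.8,-13.4],
  [0,-0.299,0.178,-0.036,44.7,4.8,-13.4],
])

```text
clock: 8.1
position: [0.5159, -0.2689, 0.3051]
ee_rot: [0.712, 0.701, -0.018, -0.019]
ft_force: [0.1, 0.2, -0.6]
grip_width: 0.335
```

Run:
```python
from plan import *
go((np.array(monitor.get_obs()["position"]),tool(-1,-3)))
a=[]
for c in ["scene","wrist"]:
    im,d,K,k1,W=shot(c); np.savez(c+"1.npz",im=im,d=d,K=K,k1=k1,W=W); P=cloud(d,K,k1,W)
    for t in ["driver_tip","narrow_cup"]: print(c,t,[(tw(W,q["point"]),round(q["confidence"],2)) for q in models.boxes_of(c,t)])
    # thin shaft points
    p=np.array(monitor.get_obs()["position"])
    for z0 in np.arange(.13,.24,.01):
        m=(d>0)&(np.hypot(P[...,0]-p[0],P[...,1]-p[1])<.03)&(abs(P[...,2]-z0)<.005)
        if m.sum()>2: print(c,round(z0,3),m.sum(),P[m].mean(0))
    a.append(im if c=="wrist" else cv2.resize(im[130:370,230:470],(480,480)))
cv2.imwrite("pics/p3.png",cv2.resize(np.hstack(a),(800,343)))
```

```text
t 8.1 pos [ 0.5159 -0.2689  0.3051] j [ 0.0619  0.2479  0.4067  1.4402 -0.0759  1.52    2.0203] F [ 0.0608  0.2454 -0.6347] w 0.335
[0. 0. 0.] [ 0.06 -0.04  0.09]
scene driver_tip [(array([ 0.5044, -0.2772,  0.3087]), 0.96), (array([ 0.4972, -0.2353,  0.0288]), 0.68), (array([ 0.3668, -0.3426,  0.0148]), 0.49)]
scene narrow_cup [(array([ 0.4992, -0.2348,  0.0309]), 0.59)]
scene 0.14 4 [ 0.5251 -0.2749  0.1397]
scene 0.15 11 [ 0.5241 -0.2743  0.1505]
scene 0.16 16 [ 0.5232 -0.2741  0.1604]
scene 0.17 15 [ 0.5231 -0.2738  0.1702]
scene 0.18 15 [ 0.5219 -0.2738  0.1809]
scene 0.19 16 [ 0.5213 -0.2736  0.1909]
scene 0.2 14 [ 0.5214 -0.2736  0.2001]
scene 0.21 15 [ 0.5202 -0.2736  0.2099]
scene 0.22 17 [ 0.5198 -0.2732  0.2194]
scene 0.23 23 [ 0.519  -0.2726  0.23  ]
wrist driver_tip [(array([ 0.5004, -0.2677,  0.3507]), 0.6)]
wrist narrow_cup [(array([ 0.5036, -0.227 ,  0.0309]), 0.97)]
wrist 0.14 3 [ 0.5244 -0.275   0.1385]
wrist 0.15 9 [ 0.5234 -0.2734  0.1509]
wrist 0.16 11 [ 0.5229 -0.2733  0.1601]
wrist 0.17 12 [ 0.522  -0.2734  0.1699]
wrist 0.18 14 [ 0.5215 -0.2727  0.18  ]
wrist 0.19 16 [ 0.5206 -0.2726  0.1901]
wrist 0.2 17 [ 0.5199 -0.2721  0.1999]
wrist 0.21 17 [ 0.5191 -0.2723  0.2096]
```

View pics/p3.png

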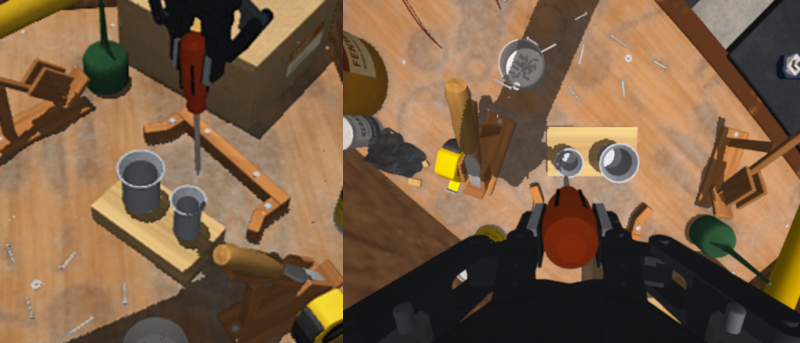

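The shaft hangs with its tip about 4° forward, at roughly (0.527,-0.273,0.137). I'll correct that so it leans slightly the other way and sits over the cup, then lower it.

Run:
```python
from plan import *
r=tool(-1,-9)
go(((.5255,-.2655,.303),r),((.5255,-.2655,.24),r),((.5255,-.2655,.18),r),((.5255,-.2655,.174),r))
```

```text
t 8.4 pos [ 0.5157 -0.2697  0.3048] j [ 0.0629  0.2488  0.4072  1.4397 -0.0759  1.5201  2.0205] F [-0.2588  0.6668 -1.1617] w 0.334
[0.0044 0.0098 0.0013] [ 6.02 -0.02  0.02]
[0.0044 0.0131 0.0643] [ 6.02 -0.02  0.02]
[0.0044 0.0162 0.1242] [ 6.02 -0.02  0.02]
[0.0043 0.0165 0.1302] [ 6.02 -0.02  0.02]
```

Request:
servo_tool([
  [0,0.0022,0.005,0.001,3,0,0],
  [0,0.0044,0.01,0.001,6,0,0],
  [0,0.0044,0.01,0.001,6,0,0],
  [0,0.0044,0.01,0.003,6,0,0],
  [0,0.0044,0.0103,0.012,6,0,0],
  [0,0.0044,0.011,0.025,6,0,0],
  [0,0.0044,0.0117,0.038,6,0,0],
  [0,0.0044,0.0124,0.051,6,0,0],
  [0,0.0044,0.0131,0.064,6,0,0],
  [0,0.0044,0.0131,0.064,6,0,0],
])

```text
clock: 9.65
position: [0.5251, -0.2652, 0.2389]
ee_rot: [0.711, 0.699, -0.055, -0.057]
ft_force: [-0.3, -0.3, -0.7]
grip_width: 0.333
```

```bash
cat > shaft.py <<'E'
from plan import *
def shaft(c,zs,rad=.03,ctr=None):
    im,d,K,k1,W=shot(c); P=cloud(d,K,k1,W); p=np.array(ctr if ctr is not None else monitor.get_obs()["position"])
    for z0 in zs:
        m=(d>0)&(np.hypot(P[...,0]-p[0],P[...,1]-p[1])<rad)&(abs(P[...,2]-z0)<.005)
        if m.sum()>2: print(c,round(z0,3),m.sum(),P[m].mean(0))
    return im,d,K,k1,W,P
E
python3 - <<'E'
from shaft import *
go()
im,d,K,k1,W,P=shaft("scene",np.arange(.1,.18,.01))
m=(d>0)&(abs(P[...,2]-.0925)<.006)&(abs(P[...,1]+.2695)<.036)&(abs(P[...,0]-.5155)<.04); print(cv2.minEnclosingCircle((P[m][:,:2]*1000).astype(np.float32)))
cv2.imwrite("pics/p4.png",cv2.resize(im[200:320,290:450],(640,480),interpolation=cv2.INTER_CUBIC))
E
```

```text
t 9.65 pos [ 0.5251 -0.2652  0.2389] j [ 0.059   0.3691  0.3977  1.4404 -0.076   1.5048  2.0069] F [-0.2698 -0.256  -0.7251] w 0.333
scene 0.1 11 [ 0.5174 -0.2704  0.1004]
scene 0.11 14 [ 0.5179 -0.2702  0.1102]
scene 0.12 16 [ 0.5181 -0.2693  0.1204]
scene 0.13 13 [ 0.5187 -0.2689  0.1292]
scene 0.14 12 [ 0.5185 -0.2695  0.1393]
scene 0.15 17 [ 0.5194 -0.2692  0.1494]
scene 0.16 17 [ 0.5195 -0.2686  0.1602]
scene 0.17 16 [ 0.5199 -0.2683  0.1706]
((516.4381713867188, -270.0063781738281), 24.71910858154297)
```

View pics/p4.png

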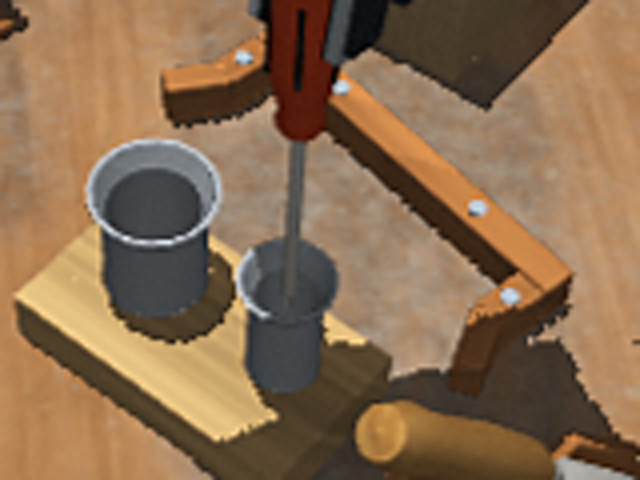

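The shaft is inside the narrow cup at about (292,290), 4 mm toward +x as intended. I'll lower it to contact.

Request:
servo_tool([
  [0,0,0.002,0.012,0,0,0],
  [0,0,0.004,0.024,0,0,0],
  [0,0,0.0056,0.036,0,0,0],
  [0,0,0.0075,0.048,0,0,0],
  [0,0,0.0088,0.056,0,0,0],
  [0,0,0.0094,0.06,0,0,0],
  [0,0,0.0097,0.062,0,0,0],
  [0,0,0.0099,0.063,0,0,0],
  [0,0,0.01,0.064,0,0,0],
  [0,0,0.01,0.064,0,0,0],
])

```text
clock: 10.95
position: [0.526, -0.2657, 0.1766]
ee_rot: [0.711, 0.699, -0.054, -0.055]
ft_force: [0.2, 0.5, 5.9]
grip_width: 0.331
```

Request:
servo_tool([
  [0.45,0,0,0,0,0,0],
  [0.55,0,0,0,0,0,0],
  [0.65,0,0,0,0,0,0],
  [0.65,0,0,0,0,0,0],
  [0.65,0,-0.002,-0.014,0,0,0],
  [0.65,0,-0.006,-0.04,0,0,0],
  [0.65,0,-0.012,-0.08,0,0,0],
  [0.65,0,-0.02,-0.128,0,0,0],
  [0.65,0,-0.026,-0.17,0,0,0],
  [0.65,0,-0.026,-0.17,0,0,0],
  [0.65,0,-0.026,-0.17,0,0,0],
])

```text
clock: 12.32
position: [0.5262, -0.2656, 0.3474]
ee_rot: [0.711, 0.699, -0.055, -0.056]
ft_force: [-0.6, 0.2, -1.3]
grip_width: 0.648
```

Run:
```python
from shaft import *
im,d,K,k1,W,P=shaft("scene",np.arange(.1,.25,.02),.06,(.525,-.268))
cv2.imwrite("pics/p5.png",im[100:400,230:530])
r=tool(-22.5,42); z=r.apply([0,0,1]); g=np.array([.4426,-.391,.178])+.019*z; print(g)
go(((.45,-.34,.36),tool(-18,20)),(g+[0,0,.1],r))
```

```text
scene 0.1 11 [ 0.5232 -0.2621  0.0989]
scene 0.12 5 [ 0.526  -0.2645  0.1168]
scene 0.14 37 [ 0.5237 -0.2658  0.1395]
scene 0.16 50 [ 0.5224 -0.2655  0.1605]
scene 0.18 78 [ 0.5238 -0.2643  0.18  ]
scene 0.2 91 [ 0.526  -0.2632  0.2002]
scene 0.22 170 [ 0.532  -0.2568  0.2211]
[ 0.4543 -0.3959  0.1639]
t 12.38 pos [ 0.526  -0.2654  0.3467] j [ 0.0618  0.344   0.4131  1.25   -0.0695  1.718   2.0113] F [-0.6221  0.1836  0.1427] w 0.65
[-0.0759 -0.0759 -0.0014] [-28.84  -1.69  17.11]
[-0.1317 -0.0555  0.0926] [-50.44  -6.35  21.31]
```

View pics/p5.png

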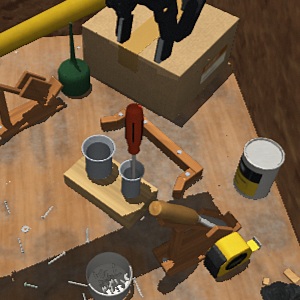

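The driver stands nearly upright in the narrow cup, at (133,130) in the crop. Chisel next.

Request:
servo_tool([
  [0.8,-0.02,-0.02,0,-8,0,5],
  [1,-0.04,-0.04,0,-16,-1,10],
  [1,-0.06,-0.06,0,-23,-1.5,14],
  [1,-0.076,-0.076,0,-29,-1.7,17],
  [1,-0.09,-0.075,0.01,-35,-3,18],
  [1,-0.105,-0.07,0.03,-41,-4,19],
  [1,-0.12,-0.063,0.06,-47,-5,20],
  [1,-0.132,-0.0555,0.0926,-50.4,-6.3,21.3],
  [1,-0.132,-0.0555,0.0926,-50.4,-6.3,21.3],
  [1,-0.132,-0.0555,0.0926,-50.4,-6.3,21.3],
  [1,-0.132,-0.0555,0.0926,-50.4,-6.3,21.3],
  [1,-0.132,-0.0555,0.0926,-50.4,-6.3,21.3],
])

```text
clock: 13.88
position: [0.4553, -0.3965, 0.2658]
ee_rot: [0.776, 0.519, 0.2, 0.298]
ft_force: [-0.3, -0.2, -0.0]
grip_width: 1.0
```

Run:
```python
from plan import *
im,d,K,k1,W=shot("wrist"); cv2.imwrite("pics/w6.png",im)
P=cloud(d,K,k1,W)
o=monitor.get_obs(); r0=R.from_quat(o["ee_rot"]); T=r0.inv().apply((P-o["position"]).reshape(-1,3)).reshape(480,640,3)
m=(d>0)&(P[...,2]>.14)&(P[...,2]<.225)&(np.hypot(P[...,0]-.44,P[...,1]+.39)<.06)&(abs(T[...,0])<.035)
Q=P[m]; T=T[m]; v,u=np.nonzero(m); print(m.sum(),u.min(),u.max(),v.min(),v.max())
for lo in np.arange(T[:,1].min(),T[:,1].max(),.01):
    s=(T[:,1]>=lo)&(T[:,1]<lo+.01)
    if s.sum()>5: print("ty",round(lo,3),s.sum(),"x",T[s,0].min().round(4),T[s,0].max().round(4),"world mean",Q[s].mean(0))
r=tool(-22.5,42); z=r.apply([0,0,1]); g=np.array([.4426,-.391,.178])+.019*z
go((g,r)); print(r0.apply([0,0,1]))
```

```text
2674 293 345 98 169
ty -0.097 440 x -0.0055 0.0085 world mean [ 0.4296 -0.3843  0.1595]
ty -0.087 454 x -0.0097 0.0126 world mean [ 0.4133 -0.3775  0.1976]
ty -0.077 1157 x -0.0113 0.0144 world mean [ 0.417  -0.379   0.2047]
ty -0.067 623 x -0.0103 0.0133 world mean [ 0.4242 -0.382   0.2084]
t 13.93 pos [ 0.4551 -0.3965  0.2655] j [ 0.0948 -0.2368  0.623   2.1238 -0.2062  0.5249  2.0747] F [-0.0886 -1.1123 -0.0637] w 1.001
[ 0.0003 -0.0688  0.0748] [ 0.07 -0.04  0.02]
[ 0.6192 -0.2557 -0.7424]
```

View pics/w6.png

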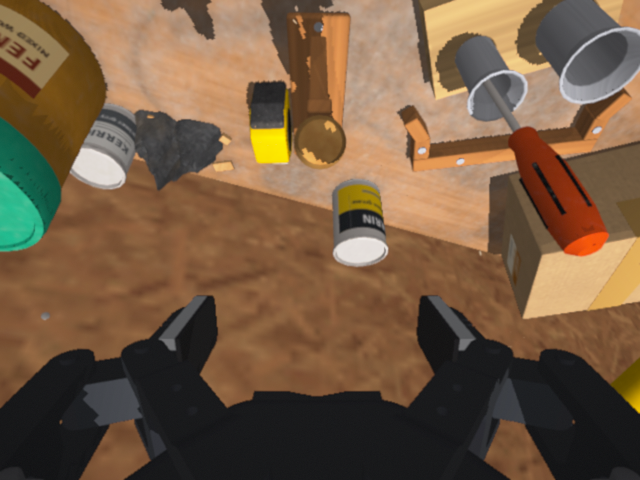

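The chisel handle is end-on at (320,140), within 1.5 mm of centre between the fingers. I'll descend and grip.

Request:
servo_tool([
  [1,0.0015,-0.017,0.018,0,0,0],
  [1,0.0015,-0.034,0.037,0,0,0],
  [1,0.0015,-0.052,0.056,0,0,0],
  [1,0.0015,-0.069,0.075,0,0,0],
  [1,0.0015,-0.069,0.075,0,0,0],
  [1,0.0015,-0.069,0.075,0,0,0],
  [0.2,0.0015,-0.069,0.075,0,0,0],
  [0.2,0.0015,-0.069,0.075,0,0,0],
  [0.1,0.0015,-0.069,0.075,0,0,0],
  [0,0.0015,-0.069,0.075,0,0,0],
  [0,0.0015,-0.069,0.075,0,0,0],
  [0,0.0015,-0.069,0.075,0,0,0],
], grip_force=70)

```text
clock: 15.42
position: [0.4542, -0.395, 0.1631]
ee_rot: [0.776, 0.518, 0.2, 0.298]
ft_force: [-7.1, 2.9, 7.2]
grip_width: 0.292
```

Run:
```python
from plan import *
o=np.array(monitor.get_obs()["position"])
go((o+[0,0,.17],tool(-22.5,42)),((.47,-.30,.345),tool(-12,15)),((.515,-.1935,.34),tool(-1,-5)))
```

```text
t 15.43 pos [ 0.4542 -0.395   0.1631] j [-0.1795 -0.1102  0.9558  2.2556 -0.6135  0.3209  2.5064] F [-7.1371  2.94    7.2311] w 0.292
[ 0.0002  0.1139 -0.1262] [ 0.06 -0.03 -0.06]
[ 0.094   0.1056 -0.1496] [26.99  5.02 -9.36]
[ 0.2096  0.1028 -0.1453] [ 46.5    6.98 -21.01]
```

Run:
```python
from plan import *
go(((.445,-.385,.335),tool(-19,20)),((.44,-.375,.34),tool(-15,-5)),((.44,-.28,.34),tool(-8,-5)),((.445,-.1935,.34),tool(-1,-5)),((.515,-.1935,.34),tool(-1,-5)))
```

```text
t 15.43 pos [ 0.4542 -0.395   0.1631] j [-0.1795 -0.1102  0.9558  2.2556 -0.6135  0.3209  2.5064] F [-7.1371  2.94    7.2311] w 0.292
[ 0.0059  0.106  -0.1359] [22.05  1.78 -3.07]
[ 0.0132  0.1031 -0.1453] [46.99  2.4  -7.36]
[ 0.101   0.076  -0.1696] [ 46.81   4.69 -14.19]
[ 0.1828  0.0548 -0.1886] [ 46.5    6.98 -21.01]
[ 0.2096  0.1028 -0.1453] [ 46.5    6.98 -21.01]
```

Request:
servo_tool([
  [0,0,0.02,-0.022,0,0,0],
  [0,0,0.05,-0.056,0,0,0],
  [0,0,0.08,-0.09,0,0,0],
  [0,0,0.114,-0.126,0,0,0],
  [0,0.002,0.111,-0.13,8,0.6,-1],
  [0,0.004,0.108,-0.133,16,1.2,-2],
  [0,0.006,0.106,-0.136,24,1.8,-3],
  [0,0.009,0.105,-0.139,32,2,-4.5],
  [0,0.011,0.104,-0.142,40,2.2,-6],
  [0,0.013,0.103,-0.145,47,2.4,-7.4],
  [0,0.04,0.095,-0.153,47,3,-9.5],
  [0,0.07,0.085,-0.161,47,4,-12],
  [0,0.101,0.076,-0.17,46.8,4.7,-14.2],
  [0,0.13,0.068,-0.177,46.7,5.5,-16.5],
  [0,0.157,0.061,-0.183,46.6,6.3,-19],
  [0,0.183,0.055,-0.189,46.5,7,-21],
  [0,0.196,0.079,-0.167,46.5,7,-21],
  [0,0.21,0.103,-0.145,46.5,7,-21],
  [0,0.21,0.103,-0.145,46.5,7,-21],
  [0,0.21,0.103,-0.145,46.5,7,-21],
])

```text
clock: 17.92
position: [0.5154, -0.1926, 0.3392]
ee_rot: [0.712, 0.7, -0.031, -0.032]
ft_force: [-0.4, -0.5, -1.5]
grip_width: 0.288
```

Run:
```python
from shaft import *
go()
im,d,K,k1,W,P=shaft("scene",np.arange(.13,.28,.01))
im2,d2,K2,k2,W2,P2=shaft("wrist",np.arange(.14,.25,.02))
m=(d>0)&(np.hypot(P[...,0]-.52,P[...,1]+.195)<.05)&(P[...,2]>.11)&(P[...,2]<.3); print("zmin",P[m][:,2].min())
cv2.imwrite("pics/p7.png",cv2.resize(im[130:370,230:470],(480,480)))
```

```text
t 17.93 pos [ 0.5154 -0.1926  0.3392] j [-0.1011  0.1978  0.4336  1.4299 -0.0556  1.6165  1.8824] F [-0.3933 -0.5054 -1.4917] w 0.288
scene 0.15 25 [ 0.5236 -0.1958  0.152 ]
scene 0.16 46 [ 0.5231 -0.1955  0.1603]
scene 0.17 47 [ 0.5226 -0.195   0.1703]
scene 0.18 41 [ 0.5222 -0.1965  0.18  ]
scene 0.19 49 [ 0.5218 -0.1948  0.1898]
scene 0.2 51 [ 0.5214 -0.1951  0.1998]
scene 0.21 52 [ 0.521  -0.1957  0.2099]
scene 0.22 52 [ 0.5205 -0.1947  0.2198]
scene 0.23 56 [ 0.5201 -0.1949  0.2301]
scene 0.24 51 [ 0.5198 -0.1952  0.2398]
scene 0.25 49 [ 0.5195 -0.1955  0.2495]
scene 0.26 26 [ 0.518  -0.1963  0.2605]
scene 0.27 30 [ 0.5169 -0.1966  0.2701]
scene 0.28 23 [ 0.5131 -0.1996  0.2823]
wrist 0.16 26 [ 0.5228 -0.1946  0.1595]
wrist 0.18 32 [ 0.5219 -0.1945  0.1803]
wrist 0.2 57 [ 0.5211 -0.1937  0.2   ]
wrist 0.22 59 [ 0.5202 -0.1937  0.2205]
wrist 0.24 45 [ 0.5197 -0.1947  0.2397]
zmin 0.14589236695276442
```

View pics/p7.png

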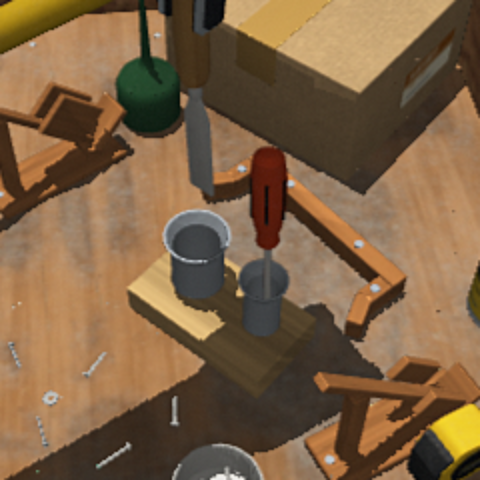

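The blade hangs at (205,150) over the wide cup with its tip about 2.4° forward. I'll correct that and enter the cup.

Run:
```python
from plan import *
r=tool(-1,-9.5)
go(*[((.5284,-.1908,z),r) for z in (.337,.27,.205,.2)])
```

```text
t 18.02 pos [ 0.5151 -0.1929  0.3397] j [-0.1008  0.1964  0.4339  1.4303 -0.0557  1.6164  1.8825] F [ 1.1713 -0.3922 -1.9071] w 0.287
[0.0023 0.0135 0.0015] [ 4.47 -0.02  0.02]
[0.0023 0.0193 0.0683] [ 4.47 -0.02  0.02]
[0.0023 0.025  0.133 ] [ 4.47 -0.02  0.02]
[0.0023 0.0255 0.138 ] [ 4.47 -0.02  0.02]
```

Request:
servo_tool([
  [0,0.001,0.007,0.001,2.3,0,0],
  [0,0.0023,0.0135,0.0015,4.5,0,0],
  [0,0.0023,0.0135,0.0015,4.5,0,0],
  [0,0.0023,0.0145,0.012,4.5,0,0],
  [0,0.0023,0.0157,0.026,4.5,0,0],
  [0,0.0023,0.017,0.04,4.5,0,0],
  [0,0.0023,0.0182,0.054,4.5,0,0],
  [0,0.0023,0.0193,0.068,4.5,0,0],
  [0,0.0023,0.0193,0.068,4.5,0,0],
])

```text
clock: 19.15
position: [0.5284, -0.1904, 0.2686]
ee_rot: [0.71, 0.699, -0.059, -0.06]
ft_force: [0.5, 0.3, -1.7]
grip_width: 0.286
```

Run:
```python
from shaft import *
go()
im,d,K,k1,W,P=shaft("scene",np.arange(.1,.19,.02),.025)
m=(d>0)&(abs(P[...,2]-.0925)<.006)&(abs(P[...,1]+.1935)<.036)&(abs(P[...,0]-.517)<.04); print(cv2.minEnclosingCircle((P[m][:,:2]*1000).astype(np.float32)))
```

```text
t 19.15 pos [ 0.5284 -0.1904  0.2686] j [-0.0931  0.308   0.4272  1.4579 -0.0754  1.5636  1.8873] F [ 0.5193  0.255  -1.654 ] w 0.286
scene 0.1 43 [ 0.5222 -0.1923  0.1001]
scene 0.12 34 [ 0.523  -0.1922  0.1197]
scene 0.14 44 [ 0.5238 -0.1931  0.1401]
scene 0.16 52 [ 0.5248 -0.1938  0.16  ]
scene 0.18 37 [ 0.5255 -0.1922  0.1791]
((516.176513671875, -193.60740661621094), 31.22124671936035)
```

Request:
servo_tool([
  [0,0,0.002,0.012,0,0,0],
  [0,0,0.004,0.024,0,0,0],
  [0,0,0.006,0.036,0,0,0],
  [0,0,0.008,0.048,0,0,0],
  [0,0,0.0095,0.058,0,0,0],
  [0,0,0.0103,0.063,0,0,0],
  [0,0,0.0106,0.065,0,0,0],
  [0,0,0.011,0.0665,0,0,0],
  [0,0,0.011,0.0675,0,0,0],
  [0,0,0.011,0.068,0,0,0],
  [0,0,0.011,0.068,0,0,0],
])

```text
clock: 20.58
position: [0.5285, -0.1906, 0.2012]
ee_rot: [0.711, 0.699, -0.058, -0.059]
ft_force: [-0.5, 0.6, -1.7]
grip_width: 0.29
```

Not on the floor yet (force still -1.7 N), so I'll go down a little more.

Request:
servo_tool([
  [0,0,0.0002,0.001,0,0,0],
  [0,0,0.0003,0.002,0,0,0],
  [0,0,0.0005,0.003,0,0,0],
  [0,0,0.0005,0.003,0,0,0],
])

```text
clock: 21.08
position: [0.5285, -0.1906, 0.1979]
ee_rot: [0.71, 0.699, -0.058, -0.059]
ft_force: [1.1, 0.2, -1.5]
grip_width: 0.291
```

Request:
servo_tool([
  [0,0,0.0002,0.001,0,0,0],
  [0,0,0.0003,0.002,0,0,0],
  [0,0,0.0004,0.0025,0,0,0],
])

```text
clock: 21.45
position: [0.529, -0.1907, 0.1966]
ee_rot: [0.711, 0.699, -0.058, -0.059]
ft_force: [-0.5, -0.1, 7.9]
grip_width: 0.289
```

Contact at 8 N. Release and rise.

Request:
servo_tool([
  [0.4,0,0,0,0,0,0],
  [0.5,0,0,0,0,0,0],
  [0.6,0,0,0,0,0,0],
  [0.6,0,0,0,0,0,0],
  [0.6,0,-0.002,-0.014,0,0,0],
  [0.6,0,-0.006,-0.04,0,0,0],
  [0.6,0,-0.013,-0.08,0,0,0],
  [0.6,0,-0.021,-0.128,0,0,0],
  [0.6,0,-0.028,-0.17,0,0,0],
  [0.6,0,-0.028,-0.17,0,0,0],
  [0.6,0,-0.028,-0.17,0,0,0],
])

```text
clock: 22.82
position: [0.5289, -0.1906, 0.3678]
ee_rot: [0.71, 0.699, -0.058, -0.059]
ft_force: [-0.5, -1.2, -1.1]
grip_width: 0.602
```

```bash
cat > cad.py <<'E'
from shaft import *
def caddy(im,d,P,show=True):
    "pose from foot top front corner edges + cup rims"
    x,y,z=P[...,0],P[...,1],P[...,2]; ok=d>0
    f=ok&(abs(z-.03)<.004)&(y>-.36)&(y<-.1)&(x>.40)&(x<.60)
    H=cv2.cvtColor(im,cv2.COLOR_BGR2HSV)
    # keep the biggest connected component at foot-top height
    n,l,st,_=cv2.connectedComponentsWithStats(f.astype(np.uint8)); k=1+np.argmax(st[1:,4]); Q=P[l==k]
    # front edge: min x per y bin
    e=[]
    for b in np.arange(Q[:,1].min()+.012,Q[:,1].max()-.012,.006):
        s=Q[(Q[:,1]>=b)&(Q[:,1]<b+.006)]
        if len(s)>4: e.append((b+.003,np.percentile(s[:,0],3)))
    e=np.array(e); a=np.polyfit(e[:,1]*0+e[:,0],e[:,1],1)
    res=e[:,1]-np.polyval(a,e[:,0]); g=abs(res)<.003; a=np.polyfit(e[g,0],e[g,1],1)
    yaw=-np.degrees(np.arctan(a[0])); print("foot n",len(Q),"y",Q[:,1].min(),Q[:,1].max(),"front x at mid",np.polyval(a,(Q[:,1].min()+Q[:,1].max())/2),"yaw",yaw,"inl",g.sum(),len(g))
E
python3 - <<'E'
from cad import *
for c in ["scene","top"]:
    im,d,K,k1,W,P=shaft(c,[]); caddy(im,d,P)
    if c=="scene": cv2.imwrite("pics/p8.png",cv2.resize(im[130:370,230:470],(480,480)))
go()
E
```

```text
foot n 2260 y -0.30890895670204543 -0.15019934455488615 front x at mid 0.46367703143574873 yaw -0.8490647440959379 inl 23 23
foot n 1646 y -0.3055756642091525 -0.14961516207590309 front x at mid 0.46431993330585636 yaw -1.067742143678211 inl 22 22
t 22.93 pos [ 0.5287 -0.1905  0.367 ] j [-0.0896  0.2922  0.4407  1.2752 -0.0713  1.7605  1.8909] F [-0.5878 -0.3461 -0.6195] w 0.599
```

View pics/p8.png

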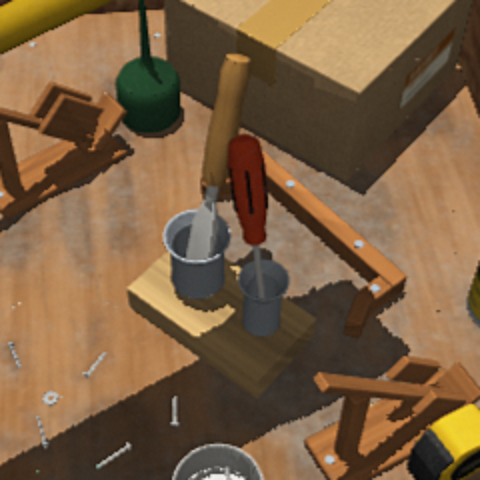

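Both tools stand in their cups, leaning slightly back. The chisel is at (222,130) and the driver at (248,190). The caddy's front edge is at x≈0.464 and its yaw is about -1°. Next I'll move in front of the caddy, tilted 35°, with the fingers open to make a two-point push.

Run:
```python
from plan import *
r=tool(-1,35)
go(((.42,-.2285,.34),tool(-1,20)),((.42,-.2285,.2),r),((.42,-.2285,.06),r))
```

```text
t 22.93 pos [ 0.5287 -0.1905  0.367 ] j [-0.0896  0.2922  0.4407  1.2752 -0.0713  1.7605  1.8909] F [-0.5878 -0.3461 -0.6195] w 0.599
[-0.0399 -0.102   0.0446] [-29.63  -0.05   0.04]
[-0.04   -0.0786  0.1827] [-44.63  -0.05   0.04]
[-0.0401 -0.0552  0.3207] [-44.63  -0.05   0.04]
```

Request:
servo_tool([
  [0.6,-0.01,-0.025,0.0,-7,0,0],
  [0.6,-0.02,-0.05,0.01,-15,0,0],
  [0.7,-0.03,-0.08,0.025,-22,0,0],
  [0.8,-0.04,-0.102,0.045,-30,0,0],
  [1,-0.04,-0.096,0.08,-36,0,0],
  [1,-0.04,-0.088,0.13,-42,0,0],
  [1,-0.04,-0.0785,0.183,-44.6,0,0],
  [1,-0.04,-0.071,0.23,-44.6,0,0],
  [1,-0.04,-0.063,0.28,-44.6,0,0],
  [1,-0.04,-0.055,0.32,-44.6,0,0],
  [1,-0.04,-0.055,0.32,-44.6,0,0],
  [1,-0.04,-0.055,0.32,-44.6,0,0],
  [1,-0.04,-0.055,0.32,-44.6,0,0],
  [1,-0.04,-0.055,0.32,-44.6,0,0],
])

```text
clock: 24.68
position: [0.4357, -0.2424, 0.0681]
ee_rot: [0.68, 0.672, 0.211, 0.205]
ft_force: [-0.4, 1.3, -0.3]
grip_width: 0.997
```

Run:
```python
from cad import *
r0=R.from_quat(monitor.get_obs()["ee_rot"]); print("z",r0.apply([0,0,1]),"x",r0.apply([1,0,0]))
r=tool(-1,35)
go(((.42,-.2285,.006),r),((.45,-.2285,.006),r))
im,d,K,k1,W,P=shaft("scene",[]); caddy(im,d,P)
# fingertip lowest points seen
p=monitor.get_obs()["position"]
for s in (1,-1):
    m=(d>0)&(abs(P[...,1]-p[1]-s*.05)<.025)&(abs(P[...,0]-p[0])<.05)&(P[...,2]>.02)&(P[...,2]<.12); Q=P[m]; print(s,m.sum(),Q[:,2].min() if m.sum() else 0, Q[Q[:,2]<Q[:,2].min()+.01].mean(0) if m.sum() else 0)
cv2.imwrite("pics/p9.png",cv2.resize(im[100:400,180:480],(600,600)))
```

```text
z [ 0.5624  0.0053 -0.8269] x [0.0074 0.9999 0.0114]
t 24.68 pos [ 0.4357 -0.2424  0.0681] j [-0.6765 -0.247   1.318   2.4163 -0.4038  0.3427  2.6023] F [-0.3507  1.2621 -0.2642] w 0.997
[ 0.013  -0.0481  0.0425] [-0.79 -0.87  0.1 ]
[ 0.0132 -0.0233  0.0594] [-0.79 -0.87  0.1 ]
foot n 2161 y -0.30896595041021946 -0.15056896021736754 front x at mid 0.46472828415041295 yaw -2.447730036265018 inl 18 23
1 265 0.020501299425689012 [ 0.474  -0.1974  0.0285]
-1 357 0.020044132496886857 [ 0.472  -0.2902  0.0277]
```

View pics/p9.png

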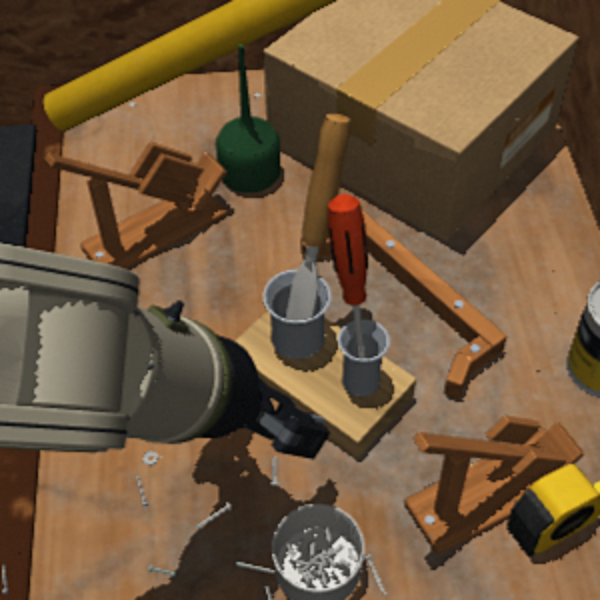

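The tips are nearly touching, but j7 is at its end stop, which limits the pose. The same grasp works half a turn round, so I'll rise, turn the wrist 180° the other way and come back.

Run:
```python
from plan import *
o=np.array(monitor.get_obs()["position"])
go((o+[-.01,.01,.1],tool(-1,25)),((.43,-.225,.27),tool(-1,0)))
```

```text
t 24.73 pos [ 0.4356 -0.2429  0.0683] j [-0.6749 -0.2471  1.3172  2.4161 -0.4038  0.3426  2.6024] F [-0.2536  0.2875  0.3456] w 0.996
[ 0.011   0.0479 -0.0882] [ 9.24 -0.81  0.13]
[ 0.0201  0.1086 -0.1699] [34.24 -0.78  0.31]
```

Request:
servo_tool([
  [1,0.004,0.02,-0.04,3,0,0],
  [1,0.011,0.048,-0.09,9,-0.8,0],
  [1,0.014,0.07,-0.12,18,-0.8,0],
  [1,0.017,0.09,-0.15,27,-0.8,0],
  [1,0.02,0.109,-0.17,34,-0.8,0],
  [1,0.02,0.109,-0.17,34,-0.8,0],
  [1,0.02,0.109,-0.17,34,-0.8,0],
])

```text
clock: 25.6
position: [0.4308, -0.2256, 0.2695]
ee_rot: [0.712, 0.702, -0.0, 0.002]
ft_force: [-0.5, -0.0, -0.7]
grip_width: 0.999
```

Run:
```python
from plan import *
go(((.43,-.225,.27),tool(-1,0)))
```

```text
t 25.6 pos [ 0.4308 -0.2256  0.2695] j [-0.1009 -0.021   0.4864  1.782   0.0116  1.3747  1.9407] F [-0.4996 -0.0233 -0.6661] w 0.999
[ 0.0006 -0.0008 -0.0005] [0.15 0.16 0.24]
```

Request:
servo_tool([
  [1,0,0,0,0,0,10],
  [1,0,0,0,0,0,20],
  [1,0,0,0,0,0,30],
  [1,0,0,0,0,0,40],
  [1,0,0,0,0,0,50],
  [1,0,0,0,0,0,60],
  [1,0,0,0,0,0,70],
  [1,0,0,0,0,0,80],
  [1,0,0,0,0,0,90],
  [1,0,0,0,0,0,100],
  [1,0,0,0,0,0,110],
  [1,0,0,0,0,0,120],
  [1,0,0,0,0,0,130],
  [1,0,0,0,0,0,140],
  [1,0,0,0,0,0,150],
  [1,0,0,0,0,0,160],
  [1,0,0,0,0,0,170],
  [1,0,0,0,0,0,179],
  [1,0,0,0,0,0,179],
])

```text
clock: 27.98
position: [0.4291, -0.226, 0.2692]
ee_rot: [0.708, -0.706, 0.002, -0.001]
ft_force: [-0.6, -0.4, 0.1]
grip_width: 1.002
```

Run:
```python
from plan import *
F=R.from_euler("z",180,degrees=True)
go(((.42,-.2285,.16),tool(-1,30)*F),((.42,-.2285,.06),tool(-1,30)*F))
```

```text
t 27.98 pos [ 0.4291 -0.226   0.2692] j [-0.0651 -0.023   0.4532  1.7847  0.0098  1.3732 -1.1813] F [-0.5903 -0.3785  0.0575] w 1.002
[0.0023 0.0095 0.1092] [29.76  0.24  1.18]
[0.0022 0.01   0.2092] [29.76  0.24  1.18]
```

Request:
servo_tool([
  [1,0,0.004,0.02,8,0,0.3],
  [1,0,0.006,0.05,16,0,0.6],
  [1,0.001,0.006,0.08,24,0,0.9],
  [1,0.002,0.006,0.11,30,0.2,1.2],
  [1,0.002,0.006,0.145,30,0.2,1.2],
  [1,0.002,0.006,0.18,30,0.2,1.2],
  [1,0.002,0.006,0.209,30,0.2,1.2],
  [1,0.002,0.006,0.209,30,0.2,1.2],
  [1,0.002,0.006,0.209,30,0.2,1.2],
  [1,0.002,0.006,0.209,30,0.2,1.2],
])

```text
clock: 29.22
position: [0.4248, -0.2281, 0.061]
ee_rot: [-0.677, 0.688, -0.186, 0.183]
ft_force: [0.3, 0.3, 0.3]
grip_width: 1.001
```

Run:
```python
from plan import *
F=R.from_euler("z",180,degrees=True); r=tool(-1,30)*F
r0=R.from_quat(monitor.get_obs()["ee_rot"]); print("z",r0.apply([0,0,1]),"x",r0.apply([1,0,0]))
go(((.424,-.2285,.005),r),((.45,-.2285,.005),r))
```

```text
z [ 0.5037 -0.0086 -0.8638] x [-0.0162 -0.9999  0.0005]
t 29.23 pos [ 0.4248 -0.2281  0.061 ] j [-0.1977 -0.0851  0.7946  2.4167 -0.6038  0.4025 -0.4637] F [0.2788 0.2826 0.317 ] w 1.001
[0.0004 0.0289 0.048 ] [-0.25  0.01  0.08]
[0.     0.0064 0.0611] [-0.25  0.01  0.08]
```

Request:
servo_tool([
  [1,0,0.01,0.017,0,0,0],
  [1,0,0.02,0.033,0,0,0],
  [1,0,0.026,0.043,0,0,0],
  [1,0,0.029,0.048,0,0,0],
  [1,0,0.0305,0.051,0,0,0],
  [1,0,0.0305,0.051,0,0,0],
])

```text
clock: 29.98
position: [0.4241, -0.2281, 0.0017]
ee_rot: [-0.677, 0.688, -0.186, 0.183]
ft_force: [-0.7, 0.3, -0.4]
grip_width: 1.001
```

Run:
```python
from cad import *
F=R.from_euler("z",180,degrees=True); r=tool(-1.2,30)*F
go(((.45,-.2285,.002),r),((.465,-.2285,.002),r))
im,d,K,k1,W,P=shaft("top",[]); caddy(im,d,P)
im,d,K,k1,W,P=shaft("wrist",[]); caddy(im,d,P); cv2.imwrite("pics/w10.png",im)
```

```text
t 29.98 pos [ 0.4241 -0.2281  0.0017] j [ 0.4971  0.1279  0.1005  2.4167 -1.127   0.3227  0.0446] F [-0.733   0.3435 -0.3786] w 1.001
[-0.0001 -0.0225  0.0127] [-0.21  0.1   0.21]
[-0.0003 -0.0355  0.0203] [-0.21  0.1   0.21]
foot n 1668 y -0.3055358129348352 -0.14966944944326022 front x at mid 0.46437185594268277 yaw -1.0172016061020923 inl 22 22
foot n 40520 y -0.3087467776928554 -0.15005363957093434 front x at mid 0.46339444516083805 yaw -0.9198983553538495 inl 23 23
```

Request:
servo_tool([
  [1,0,-0.011,0.006,0,0,0],
  [1,0,-0.022,0.0125,0,0,0],
  [1,0,-0.028,0.016,0,0,0],
  [1,0,-0.031,0.0177,0,0,0.1],
  [1,0,-0.033,0.0188,0,0,0.2],
  [1,0,-0.035,0.02,0,0,0.2],
  [1,0,-0.035,0.02,0,0,0.2],
])

```text
clock: 30.95
position: [0.4641, -0.2286, 0.0015]
ee_rot: [-0.676, 0.69, -0.185, 0.183]
ft_force: [-3.2, 0.2, 2.3]
grip_width: 1.003
```

Run:
```python
from cad import *
go()
im,d,K,k1,W,P=shaft("wrist",[]); caddy(im,d,P)
```

```text
t 30.95 pos [ 0.4641 -0.2286  0.0015] j [ 0.4475  0.1868  0.0912  2.3436 -1.0925  0.3027 -0.0496] F [-3.232   0.2317  2.3308] w 1.003
foot n 48356 y -0.30877099287954385 -0.15032099049177833 front x at mid 0.4659427784599859 yaw -0.9832741317907955 inl 23 23
```

```bash
cat > push.py <<'E'
from cad import *
F=R.from_euler("z",180,degrees=True)
def path(a,b,n,off=.0018):
    "a,b=(x,y,yaw) of the front middle"
    L=[]
    for s in np.linspace(0,1,n+1)[1:]:
        x,y,w=np.array(a)+s*(np.array(b)-a); c=np.radians(w)
        L.append(((x-off*np.cos(c),y-off*np.sin(c),.002),tool(w,30)*F))
    go(*L)
E
python3 - <<'E'
from push import *
path((.466,-.2287,-1),(.528,-.2133,-12.3),4)
E
```

```text
t 31.0 pos [ 0.4641 -0.2286  0.0015] j [ 0.4476  0.1868  0.0912  2.3437 -1.0926  0.3026 -0.0495] F [-3.6671  1.4933  0.7156] w 0.999
[-0.0042 -0.0136  0.0074] [-0.17  1.44  2.24]
[-0.0084 -0.0269  0.0152] [-0.17  2.86  4.68]
[-0.0127 -0.0403  0.0229] [-0.17  4.28  7.13]
[-0.0169 -0.0536  0.0307] [-0.16  5.69  9.57]
```

Request:
servo_tool([
  [1,-0.001,-0.0033,0.0019,0,0.35,0.6],
  [1,-0.002,-0.0067,0.0038,0,0.7,1.2],
  [1,-0.003,-0.01,0.0057,0,1.05,1.8],
  [1,-0.0042,-0.0136,0.0076,0,1.4,2.3],
  [1,-0.0052,-0.017,0.0095,0,1.75,2.9],
  [1,-0.0063,-0.02,0.0114,0,2.1,3.5],
  [1,-0.0073,-0.0235,0.0133,0,2.5,4.1],
  [1,-0.0084,-0.027,0.0152,0,2.85,4.7],
])

```text
clock: 32.0
position: [0.4962, -0.2207, 0.0023]
ee_rot: [-0.642, 0.721, -0.195, 0.173]
ft_force: [-3.4, 0.4, -0.7]
grip_width: 1.002
```

Run:
```python
from push import *
go()
for c in ("wrist","top"):
    im,d,K,k1,W,P=shaft(c,[]); caddy(im,d,P)
# ends of front edge, stop-frame
for n,lo,hi in [("wide",-.232,-.12),("narrow",-.34,-.232)]:
    x,y,z=P[...,0],P[...,1],P[...,2]; m=(d>0)&(x>.45)&(x<.6)&(y>lo)&(y<hi)&(abs(z-.0925)<.006); print(n,cv2.minEnclosingCircle((P[m][:,:2]*1000).astype(np.float32)))
```

```text
t 32.0 pos [ 0.4962 -0.2207  0.0023] j [ 0.3184  0.2082  0.1214  2.3148 -1.0188  0.2135 -0.295 ] F [-3.4194  0.4208 -0.6695] w 1.002
foot n 47967 y -0.3065635652371528 -0.14324961954477392 front x at mid 0.4974584876196314 yaw -6.487091488479059 inl 24 24
foot n 1657 y -0.30723468919000463 -0.1441200686669613 front x at mid 0.4979577444869343 yaw -6.781943422130492 inl 20 24
wide ((516.0062866210938, -187.7366180419922), 68.74784851074219)
narrow ((507.666015625, -262.78289794921875), 60.17085647583008)
```

No slip, and the caddy follows (yaw -6.6°). Continue.

Run:
```python
from push import *
path((.498,-.221,-6.7),(.528,-.2133,-12.3),2)
path((.528,-.2133,-12.3),(.552,-.2185,-12.3),2)
```

```text
t 32.1 pos [ 0.4967 -0.2205  0.0026] j [ 0.3182  0.2082  0.1211  2.3143 -1.0193  0.2136 -0.2941] F [-2.1618 -0.28   -0.549 ] w 1.0
[-0.0054 -0.0118  0.0076] [-0.24  1.45  2.49]
[-0.011  -0.0243  0.0149] [-0.24  2.85  4.92]
t 32.1 pos [ 0.4967 -0.2205  0.0026] j [ 0.3182  0.2082  0.1211  2.3143 -1.0193  0.2136 -0.2941] F [-2.1618 -0.28   -0.549 ] w 1.0
[-0.0098 -0.0349  0.021 ] [-0.24  2.85  4.92]
[-0.0086 -0.0455  0.0272] [-0.24  2.85  4.92]
```

Request:
servo_tool([
  [1,-0.0014,-0.003,0.0019,0,0.36,0.6],
  [1,-0.0028,-0.006,0.0037,0,0.7,1.2],
  [1,-0.0042,-0.009,0.0056,0,1.1,1.9],
  [1,-0.0055,-0.012,0.0074,0,1.4,2.5],
  [1,-0.007,-0.015,0.0092,0,1.8,3.1],
  [1,-0.0083,-0.018,0.011,0,2.1,3.7],
  [1,-0.0097,-0.021,0.0129,0,2.5,4.3],
  [1,-0.011,-0.024,0.0147,0,2.85,4.9],
  [1,-0.011,-0.027,0.0163,0,2.85,4.9],
  [1,-0.0105,-0.03,0.018,0,2.85,4.9],
  [1,-0.01,-0.033,0.0198,0,2.85,4.9],
  [1,-0.0098,-0.035,0.021,0,2.85,4.9],
])

```text
clock: 33.6
position: [0.538, -0.2155, 0.0019]
ee_rot: [-0.606, 0.752, -0.203, 0.164]
ft_force: [-6.3, 1.3, 3.4]
grip_width: 1.004
```

Run:
```python
from push import *
go()
o=monitor.get_obs()
S=[]
for c in ("wrist","scene"):
    im,d,K,k1,W,P=shaft(c,[]); caddy(im,d,P)
    # stop batten tops in this picture
    x,y,z=P[...,0],P[...,1],P[...,2]
    b=(d>0)&(abs(z-.026)<.003)&(x>.585)&(x<.72)&(y>-.36)&(y<-.1)
    r=np.radians(-12.3); u=x*np.cos(r)+y*np.sin(r); v=-x*np.sin(r)+y*np.cos(r)
    f=(d>0)&(abs(z-.030)<.003)&(x>.45)&(x<.63)&(y>-.36)&(y<-.1)
    n,l,st,_=cv2.connectedComponentsWithStats(f.astype(np.uint8)); k=1+np.argmax(st[1:,4]); f=l==k
    print(c,"foot u",np.percentile(u[f],[1,99]),"v",np.percentile(v[f],[1,99]))
    bb=b&(u>.672)&(abs(v+.097)<.08); print(" back u",np.percentile(u[bb],[2,50,98]) if bb.sum()>20 else bb.sum())
    s=b&(u>.64)&(u<.672)&~f; print(" sides v",np.percentile(v[s&(v>-.09)],[2,98]) if (s&(v>-.09)).sum()>10 else 0, np.percentile(v[s&(v<-.09)],[2,98]) if (s&(v<-.09)).sum()>10 else 0)
```

```text
t 33.6 pos [ 0.538  -0.2155  0.0019] j [ 0.0877  0.2641  0.2698  2.2543 -0.8858  0.1658 -0.6109] F [-6.334   1.3414  3.3855] w 1.004
foot n 43385 y -0.3069484632414307 -0.13948283216266882 front x at mid 0.5379934663632132 yaw -12.031489569179483 inl 24 24
wrist foot u [0.5724 0.6562] v [-0.1727 -0.0195]
 back u [0.6827 0.6906 0.7017]
 sides v [0.0041 0.0159] [-0.204  -0.1859]
foot n 1673 y -0.308608236673156 -0.1438601027366539 front x at mid 0.539124934637247 yaw -15.314722124250837 inl 11 24
scene foot u [0.5727 0.6574] v [-0.1744 -0.0205]
 back u [0.6826 0.6934 0.7024]
 sides v 0 [-0.2035 -0.1661]
```

Request:
servo_tool([
  [1,0.0004,-0.0026,0.0015,0,0,0],
  [1,0.0007,-0.0052,0.003,0,0,0],
  [1,0.001,-0.0078,0.0045,0,0,0.1],
  [1,0.0013,-0.0104,0.006,0,0,0.2],
  [1,0.0016,-0.013,0.0075,0,0.1,0.2],
  [1,0.002,-0.0156,0.009,0,0.1,0.2],
  [1,0.002,-0.0173,0.01,0,0.1,0.2],
  [1,0.002,-0.0186,0.0107,0,0.1,0.2],
  [1,0.002,-0.0195,0.01125,0,0.1,0.2],
  [1,0.002,-0.0195,0.01125,0,0.1,0.2],
])

```text
clock: 34.95
position: [0.5593, -0.2224, 0.0019]
ee_rot: [-0.604, 0.753, -0.203, 0.163]
ft_force: [-3.7, 1.0, 1.1]
grip_width: 1.0
```

```bash
cat > chk.py <<'E'
from push import *
def chk(cs=("wrist","scene")):
  go()
  for c in cs:
    im,d,K,k1,W,P=shaft(c,[])
    x,y,z=P[...,0],P[...,1],P[...,2]
    r=np.radians(-12.3); u=x*np.cos(r)+y*np.sin(r); v=-x*np.sin(r)+y*np.cos(r)
    # per-v columns: front edge u of foot top and u where height falls from foot(.030) to batten(.026)
    for v0 in np.arange(-.165,-.02,.015):
        s=(d>0)&(abs(v-v0)<.004)
        f=s&(abs(z-.030)<.0022)&(u>.56)&(u<.70); h=s&(abs(z-.0255)<.0022)&(u>.66)&(u<.72); g=s&(z<.022)&(u>.64)&(u<.70)
        q=lambda m,p:round(float(np.percentile(u[m],p)),4) if m.sum()>3 else None
        print(c,round(v0,3),"front",q(f,2),"footback",q(f,98),"batten",q(h,3),q(h,97),"gap pts",g.sum())
    f=(d>0)&(abs(z-.030)<.003)&(u>.56)&(u<.69)&(v>-.2)&(v<.01); 
    n,l,st,_=cv2.connectedComponentsWithStats(f.astype(np.uint8)); f=l==1+np.argmax(st[1:,4]); print("foot v",np.percentile(v[f],[1,99]))
E
python3 -c "
from chk import *
chk()"
```

```text
t 34.95 pos [ 0.5593 -0.2224  0.0019] j [ 0.0668  0.3047  0.2929  2.2024 -0.8728  0.1832 -0.6391] F [-3.6539  0.9598  1.1405] w 1.0
wrist -0.165 front 0.5952 footback 0.651 batten None None gap pts 0
wrist -0.15 front 0.586 footback 0.6352 batten None None gap pts 0
wrist -0.135 front 0.5952 footback 0.6316 batten 0.6852 0.702 gap pts 0
wrist -0.12 front 0.5957 footback 0.6785 batten 0.6846 0.7017 gap pts 8
wrist -0.105 front 0.5958 footback 0.6785 batten 0.6847 0.7018 gap pts 0
wrist -0.09 front 0.5958 footback 0.6789 batten 0.6848 0.7011 gap pts 11
wrist -0.075 front 0.5951 footback 0.6276 batten None None gap pts 0
wrist -0.06 front 0.5953 footback 0.6232 batten None None gap pts 0
wrist -0.045 front 0.5861 footback 0.6306 batten None None gap pts 0
wrist -0.03 front 0.5954 footback 0.6443 batten None None gap pts 0
foot v [-0.175  -0.0218]
scene -0.165 front 0.5943 footback 0.6788 batten 0.6764 0.7003 gap pts 0
scene -0.15 front 0.5963 footback 0.6908 batten 0.6792 0.7017 gap pts 4
scene -0.135 front 0.5945 footback 0.6868 batten 0.683 0.7022 gap pts 0
scene -0.12 front 0.5958 footback 0.6413 batten None None gap pts 0
scene -0.105 front 0.5952 footback 0.6579 batten None None gap pts 0
scene -0.09 front 0.5963 footback 0.6634 batten None None gap pts 0
scene -0.075 front 0.596 footback 0.6796 batten 0.6697 0.7003 gap pts 1
scene -0.06 front 0.6045 footback 0.6524 batten 0.6848 0.702 gap pts 0
scene -0.045 front 0.6126 footback 0.6293 batten None None gap pts 0
scene -0.03 front 0.6157 footback 0.645 batten None None gap pts 0
foot v [-0.1768 -0.0231]
```

About 3 mm to go and square to the stop. I'll creep to contact while watching the force.

Request:
servo_tool([
  [1,0,-0.0009,0.0005,0,0,0],
  [1,0,-0.0017,0.001,0,0,0],
  [1,0,-0.0026,0.0015,0,0,0],
  [1,0,-0.0026,0.0015,0,0,0],
])

```text
clock: 35.55
position: [0.5614, -0.2232, 0.0016]
ee_rot: [-0.604, 0.753, -0.203, 0.163]
ft_force: [-10.5, 1.8, 6.4]
grip_width: 0.998
```

Request:
servo_tool([
  [1,0,-0.0009,0.0005,0,0,0],
  [1,0,-0.0015,0.0009,0,0,0],
  [1,0,-0.0015,0.0009,0,0,0],
])

```text
clock: 35.92
position: [0.5617, -0.2233, 0.0008]
ee_rot: [-0.604, 0.753, -0.202, 0.163]
ft_force: [-18.0, 2.6, 11.1]
grip_width: 1.005
```

```bash
python3 -c "
from chk import *
chk()
print(monitor.get_obs()['torque'])"
```

```text
t 35.92 pos [ 0.5617 -0.2233  0.0008] j [ 0.0629  0.3126  0.2981  2.1942 -0.8695  0.1886 -0.6442] F [-17.9893   2.6354  11.0584] w 1.005
wrist -0.165 front 0.5978 footback 0.653 batten None None gap pts 0
wrist -0.15 front 0.5882 footback 0.637 batten None None gap pts 3
wrist -0.135 front 0.5977 footback 0.6342 batten 0.6871 0.7024 gap pts 0
wrist -0.12 front 0.5982 footback 0.6808 batten 0.6866 0.7022 gap pts 5
wrist -0.105 front 0.5979 footback 0.6811 batten 0.6869 0.7016 gap pts 0
wrist -0.09 front 0.5979 footback 0.6807 batten 0.6866 0.7012 gap pts 12
wrist -0.075 front 0.5974 footback 0.6293 batten None None gap pts 0
wrist -0.06 front 0.5973 footback 0.6253 batten None None gap pts 0
wrist -0.045 front 0.5882 footback 0.6331 batten None None gap pts 0
wrist -0.03 front 0.5974 footback 0.6467 batten None None gap pts 0
foot v [-0.1755 -0.0223]
scene -0.165 front 0.5988 footback 0.6841 batten 0.6646 0.7004 gap pts 0
scene -0.15 front 0.5967 footback 0.6833 batten 0.682 0.7026 gap pts 0
scene -0.135 front 0.5981 footback 0.6851 batten 0.6862 0.7017 gap pts 0
scene -0.12 front 0.5974 footback 0.6467 batten None None gap pts 0
scene -0.105 front 0.5975 footback 0.6609 batten None None gap pts 0
scene -0.09 front 0.5973 footback 0.6681 batten None None gap pts 0
scene -0.075 front 0.5983 footback 0.6903 batten 0.6804 0.7005 gap pts 0
scene -0.06 front 0.609 footback 0.655 batten 0.6878 0.7025 gap pts 0
scene -0.045 front 0.616 footback 0.6331 batten None None gap pts 0
scene -0.03 front 0.619 footback 0.6461 batten None None gap pts 0
foot v [-0.1773 -0.0235]
[0.7205 2.3937 0.516 ]
```

The caddy stalls at about 18 N with its back edge at u≈0.684, level with the batten face. To be sure it is flush, I'll back off, shut the fingers and press once at the middle so it can align itself.

Request:
servo_tool([
  [1,0,0.0035,-0.002,0,0,0],
  [1,0,0.01,-0.006,0,0,0],
  [1,0,0.0217,-0.0125,0,0,0],
  [0.3,0,0.0155,-0.023,0,0,0],
  [0,0,0.0155,-0.023,0,0,0],
  [0,0,0.0155,-0.023,0,0,0],
  [0,0,0.0155,-0.023,0,0,0],
  [0,0,0.0155,-0.023,0,0,0],
  [0,0,0.0155,-0.023,0,0,0],
], grip_force=30)

```text
clock: 37.15
position: [0.5393, -0.2183, 0.0138]
ee_rot: [-0.604, 0.753, -0.203, 0.163]
ft_force: [0.1, 0.1, 0.1]
grip_width: -0.006
```

Request:
servo_tool([
  [0,0.002,-0.005,0.0029,0,0,0],
  [0,0.003,-0.009,0.0052,0,0,0],
  [0,0.003,-0.011,0.0064,0,0,0],
  [0,0.003,-0.0125,0.0072,0,0,0],
  [0,0.003,-0.0125,0.0072,0,0,0],
])

```text
clock: 37.78
position: [0.5529, -0.2242, 0.014]
ee_rot: [-0.604, 0.753, -0.203, 0.163]
ft_force: [-0.7, 0.0, -0.4]
grip_width: 0.001
```

Request:
servo_tool([
  [0,0,-0.0009,0.0005,0,0,0],
  [0,0,-0.0017,0.001,0,0,0],
  [0,0,-0.0026,0.0015,0,0,0],
  [0,0,-0.003,0.0017,0,0,0],
  [0,0,-0.003,0.0017,0,0,0],
])

```text
clock: 38.4
position: [0.5547, -0.2248, 0.0134]
ee_rot: [-0.604, 0.753, -0.202, 0.163]
ft_force: [-12.7, 2.9, 9.4]
grip_width: 0.002
```

Request:
servo_tool([
  [0,0,-0.0007,0.0004,0,0,0],
  [0,0,-0.0011,0.0006,0,0,0],
  [0,0,-0.0011,0.0006,0,0,0],
])

```text
clock: 38.78
position: [0.5549, -0.2248, 0.0128]
ee_rot: [-0.604, 0.754, -0.201, 0.163]
ft_force: [-20.1, 4.9, 13.6]
grip_width: 0.002
```

Request:
servo_tool([
  [0,0,0.0017,-0.001,0,0,0],
  [0,0,0.0052,-0.003,0,0,0],
  [0,0,0.014,-0.008,0,0,0],
  [0,0,0.03,-0.018,0,0,0],
  [0,0,0.043,-0.025,0,0,0],
  [0,0,0.033,-0.065,0,0,0],
  [0,0,0.013,-0.11,0,0,0],
  [0,0,-0.007,-0.15,0,0,0],
  [0,0,-0.007,-0.15,0,0,0],
  [0,0,-0.007,-0.15,0,0,0],
])

```text
clock: 40.02
position: [0.4905, -0.2104, 0.1496]
ee_rot: [-0.604, 0.753, -0.204, 0.165]
ft_force: [-0.6, 0.4, 0.3]
grip_width: 0.003
```

Run:
```python
from chk import *
chk(("scene","top"))
for c in ("scene","top"):
    im,d,K,k1,W,P=shaft(c,[]); caddy(im,d,P)
    H=cv2.cvtColor(im,cv2.COLOR_BGR2HSV)
    x,y,z=P[...,0],P[...,1],P[...,2]
    near=(d>0)&(np.hypot(x-.63,y+.22)<.13)
    for z0 in (.12,.16,.2,.23):
        for nm,m in (("narrow",near&(abs(z-z0)<.006)&(y<-.235)),("wide",near&(abs(z-z0)<.006)&(y>=-.235))):
            if m.sum()>3: print(c,nm,z0,m.sum(),P[m].mean(0))
    for t in ["oil_can","tape_measure","screw_tin","chisel","driver","caddy"]: print(c,t,[(tw(W,q["point"]).round(3),round(q["confidence"],2)) for q in models.boxes_of(c,t)[:1]])
```

```text
t 40.02 pos [ 0.4905 -0.2104  0.1496] j [-0.2695 -0.1997  0.6     2.2754  0.0896  0.5042 -1.5049] F [-0.6103  0.4319  0.3217] w 0.003
scene -0.165 front 0.5998 footback 0.6826 batten 0.664 0.702 gap pts 0
scene -0.15 front 0.5983 footback 0.6828 batten 0.674 0.7019 gap pts 0
scene -0.135 front 0.5974 footback 0.6808 batten 0.6871 0.7019 gap pts 0
scene -0.12 front 0.5979 footback 0.6452 batten None None gap pts 0
scene -0.105 front 0.5981 footback 0.661 batten None None gap pts 0
scene -0.09 front 0.5977 footback 0.6695 batten None None gap pts 0
scene -0.075 front 0.5965 footback 0.6856 batten 0.6712 0.7014 gap pts 0
scene -0.06 front 0.5978 footback 0.6873 batten 0.6886 0.7016 gap pts 0
scene -0.045 front 0.5972 footback 0.6328 batten None None gap pts 0
scene -0.03 front 0.5966 footback 0.6472 batten None None gap pts 0
foot v [-0.1771 -0.0231]
top -0.165 front 0.5995 footback 0.6915 batten 0.6643 0.7022 gap pts 1
top -0.15 front 0.5979 footback 0.692 batten 0.6857 0.7022 gap pts 5
top -0.135 front 0.5986 footback 0.6905 batten 0.6912 0.7017 gap pts 12
top -0.12 front 0.5978 footb
[... 1313 characters left out ...]
01986222 front x at mid 0.5616173840480153 yaw -11.70005716382741 inl 24 24
top narrow 0.12 5 [ 0.6167 -0.2551  0.1247]
top wide 0.12 81 [ 0.7149 -0.1752  0.1199]
top narrow 0.16 29 [ 0.6183 -0.2498  0.1613]
top wide 0.16 56 [ 0.6635 -0.1961  0.16  ]
top narrow 0.2 48 [ 0.6285 -0.2453  0.2002]
top wide 0.2 81 [ 0.67   -0.2035  0.2001]
top wide 0.23 123 [ 0.7024 -0.1944  0.2304]
top oil_can [(array([0.665, 0.   , 0.06 ]), 0.75)]
top tape_measure [(array([0.542, 0.024, 0.046]), 0.73)]
top screw_tin [(array([ 0.361, -0.346,  0.003]), 0.93)]
top chisel [(array([ 0.662, -0.199,  0.164]), 0.6)]
top driver [(array([ 0.629, -0.245,  0.195]), 0.88)]
top caddy [(array([ 0.594, -0.235,  0.03 ]), 0.77)]
```

```bash
python3 -c "
from workcell import ticket,monitor
print(monitor.get_obs()['clock'],ticket.hand_in())"
```

```text
the job is handed in; nothing more can be done
40.825 None
```

I stood the screwdriver in the narrow cup and the chisel in the wide cup, lowering each until it touched the floor (6–8 N) before letting go. I then pushed the caddy into the stop and let go. The job was handed in at 40.8 s.

**How the push went:** I pushed the front low down with the open fingers and turned the caddy about 11° on the way to match the stop. I then pressed once at the middle with the fingers shut, to about 20 N, and the caddy would not move any further.

**Last checks:**
- **Seating:** the caddy's back edge sits at the back batten to within about 1 mm, about as close as I can measure.
- **Squareness:** the caddy's yaw measured -11.7° to -12.1°, against about -12.3° for the stop. The remaining 0.3–0.5° could be measurement noise or a gap of up to about 1 mm at one end.
- **Side clearance:** the caddy is clear of both side battens.
- **Bystanders:** the oil can and screw tin are where they started. The tape measure matches in the scene camera. The top camera's detection put it at the driver rest, which I took as a false report because nothing went near it.
- **Robot:** it was clear of everything, with about zero force at the wrist.

**Less certain:**
- **Lean:** both tools lean against their cup rims and do not stand perfectly plumb. I estimate the chisel at about 10–17° and did not straighten it.
- **Wrist joint:** on the first try at the push pose, the last joint read 2.602 rad against its 2.6 limit. I backed off and turned the wrist half round, but I can't tell whether that counts as passing the range.
- **No picture of the end:** I had used all 12 viewings, so the final checks are from depth and network readings only.

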